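# Pack the closed fly boxes into the stacking rack

### The arm

A 6-joint arm with a two-finger parallel gripper is mounted at the origin on the work surface. World frame = base frame: x ahead of the robot, y to its left, z up, the work surface at z = 0. Lengths are in m, angles in rad, forces in N, time in s.
With the tool pointing down it reaches from about 0.425 to 0.95 m from the base axis. Payload 3.5 kg.
Tool frame: the origin (TCP) lies on the mounting face of the last link; the fingertips stand 173 mm ahead of it and the grasp point (between the pads) lies 155 mm ahead of it; z points along the fingers, x is the direction in which the jaws open and shut, and the axes are right-handed (so a half turn about z gives the same grasp; the last joint's range is limited). The gripper opens to 85 mm and grips with 20 to 120 N. Pads are 22 mm wide; open, the fingers measure 114 mm over their backs; the gripper's body (76 mm by 85 mm) begins 54 mm behind the grasp point. The pads swing forward as they close: fully open they stand 13 mm farther back than shut.
Start: joints at [-1.306, 0.286, 1.577, -0, 1.279, -0.15], TCP at [0.272, -0.618, 0.405] pointing down, gripper open.
Joint ranges: [-2.77, 2.77], [-0.9, 2.22], [0.21, 2.48], [-1.53, 4.67], [0.24, 2.81], [-2.84, 2.84]. Speed limits (rad/s): [2.79, 2.79, 3.14, 3.14, 3.14, 3.14].

### API

Orientations are given as a unit quaternion [x, y, z, w].
In Python, from plant import get_state, read_camera, sign_off gives the robot as it stands.
- The arm moves only by the shell command python3 -m jog 'ROWS' [FORCE]. ROWS is JSON, a list of rows, each an object of numbers: "grip": the closure, from 0 (fully open) to 1 (shut); "x", "y", "z": the shift along the tool's x, y, z in mm; "rx", "ry", "rz": the turn, a rotation vector about the tool's x, y, z in degrees. A call has 1 to 8 rows; each row shifts and turns the commanded pose from where the row before left it, along the tool's axes as they then stand; what a row does not reach is not made up. A row lasts 1/12 s, in which the tool goes at most 41.7 mm and 7.16 degrees, less where a joint would pass 70% of its speed; a pose out of reach is approached as far as the arm can. A call with a gripper value outside its range is refused whole. The fingers move at their own pace and stop on an object; FORCE is the grip in N (left out, the last holds). Time passes only in rows, so rows that do not move let the fingers close. It gives the time, the measured TCP pose, the force and the opening at its end, in the units of the state.
- get_state(): the state, without advancing time (a new reading comes with each control period).
- read_camera(name): name is "side" or "top"; returns a dict with "frame" (384x512x3 uint8, red, green, blue), "intrinsics" (3x3 intrinsics, pixels), "R" (3x3) and "t" (3): a world point X has camera coordinates R X + t. Camera axes: x right, y down, z forward; pixel columns grow to the right and rows downward; lengths in m; the calibration is good to about 2 mm. A picture is of the moment at which its call begins. There is no depth.
- sign_off(): hands the job in, once; it reports no verdict.
The state is a dict: "time": time; "qpos": joint angles; "dq": joint speeds; "joint_efforts": joint torques, N m; "eef_pos": TCP position; "tcp_rot": TCP orientation; "contact_force": force on the tool from outside, world axes, zero at the start; "wrist_torque": the same for the moment, N m; "opening": opening from 0.0 (shut) to 1.0 (fully open).
Only numpy, scipy, OpenCV 4.12 (cv2) and the standard library are available. Lean on these libraries where they do the work, as an engineer would, in place of code of your own. Each camera call takes 0.05 s, during which the arm holds its last target.

### The job

Pack the three closed green fly boxes into the two-tray wooden stacking rack: first lay the long deep box flat in the bottom tray, then stack the upper tray over it with all four posts fully home in the corner sockets, and only then lay the flat oblong box in the upper tray's longer bay and the round box in its shorter bay. Everything ends flat and lid up inside its place, set down rather than dropped, and the other tackle on the table stays where it is.

Things in the scene. Friction and masses are not known exactly. Their poses are not given: they have to be found in the camera images.
- bottom_tray: Fixed bottom tray of the wooden rack, 210 x 90 mm (long along x). Origin: centre of underside, z up. Floor top z 8 mm; 5 mm thick edge lip, top z 14. Dark 26 mm square socket block at each corner (centres x +-92, y +-32, top z 26) with a hole 14.5 across, mouth chamfered 3, hole floor z 10. Clear floor 158 (x, between blocks) x 80 (y): the long box lies there along x.
- upper_tray: Loose upper tray (0.3 kg), 210 x 90 mm (long along x), on 4 steel corner posts (d 11, x +-92, y +-32, tapered feet). Origin: centre, at feet level; z up. Underside z 64, floor z 70, lip 5 thick to z 76. Grip from above: rib at x +16, 12 thick (x), 60 long (y), top z 96. Longer bay x -100..10, shorter x 22..100, both 80 wide (y). Stacks either way round; seated, origin 10 mm above bottom tray's.
- long_box: Closed long, deep green plastic fly box, 140 x 62 x 42 mm (x, y, z), loose. Origin: centre of its underside; z up through the lid. Small latches and hinges on its long sides. Either end may lead.
- flat_box: Closed flat oblong green plastic fly box, 92 x 58 x 24 mm (x, y, z), loose. Origin: centre of its underside; z up through the lid. Either end may lead. It fits the longer bay only, with its length along the tray.
- round_box: Closed round green plastic fly box, 62 mm across, 24 mm high, loose. Origin: centre of its underside; z up through the lid.
- hook_case: Bystander, loose: see-through oblong case with twelve small compartments of hooks and beads, 108 x 60 x 20 mm. Origin: centre of its underside. Stays where it is.
- floatant: Bystander, loose: small grey bottle with white cap, 28 mm across, 62 mm high. Origin: centre of its underside. Stays where it is.
- reel: Bystander, loose: fly reel lying flat, 80 mm across, 47 mm high over its handle. Origin: centre of its underside. Stays where it is.
Mind the look-alikes: they are no part of the job. Leave any pink or yellow look-alike of the flat_box alone.

How it is judged:
On the way, in this order (a step that is already met when the one before it is completed fails the run):
1. the long deep box lies flat in the bottom tray (x of long_box in the frame of bottom_tray between -0.016 and 0.016 m and y of long_box in the frame of bottom_tray between -0.014 and 0.014 m and z of long_box in the frame of bottom_tray between 0.004 and 0.012 m and angle between long_box's own z axis and vertical below 0.06 rad), for 0.2 s.
2. the upper tray stands on the bottom tray with all posts home, the long box still in place below (all of step 1 and x of upper_tray in the frame of bottom_tray between -0.005 and 0.005 m and y of upper_tray in the frame of bottom_tray between -0.005 and 0.005 m and z of upper_tray in the frame of bottom_tray between 0.006 and 0.014 m and angle between upper_tray's own z axis and vertical below 0.04 rad and angle between the x axis of upper_tray and the x axis of bottom_tray, either way round below 0.06 rad), for 0.2 s.
3. the flat and the round box (in either order) both lie flat in their bays of the stacked upper tray (x of upper_tray in the frame of bottom_tray between -0.005 and 0.005 m and y of upper_tray in the frame of bottom_tray between -0.005 and 0.005 m and z of upper_tray in the frame of bottom_tray between 0.006 and 0.014 m and angle between upper_tray's own z axis and vertical below 0.04 rad and angle between the x axis of upper_tray and the x axis of bottom_tray, either way round below 0.06 rad and x of flat_box in the frame of upper_tray between -0.06 and -0.03 m and y of flat_box in the frame of upper_tray between -0.017 and 0.017 m and z of flat_box in the frame of upper_tray between 0.066 and 0.074 m and angle between each of flat_box, round_box's own z axis and vertical below 0.06 rad and x of round_box in the frame of upper_tray between 0.048 and 0.074 m and y of round_box in the frame of upper_tray between -0.015 and 0.015 m and z of round_box in the frame of upper_tray between 0.066 and 0.074 m), for 0.2 s.
At the end, for the whole second after the job is handed in: All flat, lid up, at rest, heights within 4 mm: long box on the bottom tray's floor (16 mm along, 14 across of centre); upper tray stacked, posts home (5 mm, level 0.04, in line 0.06 rad, either way round); in its bays, flat box (15, 17 mm of longer bay's centre), round box (13, 15 mm of shorter) (all of step 1 and all of step 3 and linear speed of each of long_box, upper_tray, flat_box, round_box below 0.02 m/s and angular speed of each of long_box, upper_tray, flat_box, round_box below 0.15 rad/s); the robot touches nothing.
It fails at once if a bystander (clear hook case, bottle or reel) is pushed more than 20 mm or tipped over (distance of any of hook_case, floatant, reel from where it was at the start of the episode above 0.02 m or angle between any of hook_case, floatant, reel's own z axis and vertical above 0.4 rad).
It fails at once if a box or the upper tray is dropped: it falls untouched from more than about 40 mm, faster than 0.9 m/s ((linear speed of long_box above 0.9 m/s and contact force between the fingers and long_box below 0.02 N) or (linear speed of upper_tray above 0.9 m/s and contact force between the fingers and upper_tray below 0.02 N) or (linear speed of flat_box above 0.9 m/s and contact force between the fingers and flat_box below 0.02 N) or (linear speed of round_box above 0.9 m/s and contact force between the fingers and round_box below 0.02 N)).
It also fails if it takes over 104 s, if anything falls off the work surface, if the arm or the gripper's body presses on something with over 40 N, if the wrist force passes 120 N, or if a joint passes its speed limit or range.

## Working session

There is one attempt and no reset: what is moved stays moved. The work goes in short steps, Python scripts to look and compute and a shell command to move; the robot and the scene stay as the last step left them, time stands still between calls to the robot, and variables do not carry over. Pictures are saved under pics/ and viewed, and the job is handed in when it is done.

```bash
ls; mkdir -p pics; python3 - <<'E'
from plant import *
import cv2
s=get_state();print({k:np_ if not hasattr(np_,'tolist') else np_.tolist() for k,np_ in s.items()})
for n in('top','side'):
    c=read_camera(n);cv2.imwrite(f'pics/{n}0.png',c['frame'][:,:,::-1]);print(n,c['intrinsics'],c['R'],c['t'])
E
```

```text
pics
{'time': 0.0, 'qpos': [-1.3059858576136028, 0.2871766353933689, 1.578187427949603, -4.760031073867135e-06, 1.2785982222925794, -0.14997318429308845], 'dq': [-0.0003446038227554553, -0.0011871258098695417, -0.0012460192826826784, 0.0006927207823510714, -0.0016207358145391133, 0.0003278155810286954], 'joint_efforts': [6.932293672434753e-06, -40.59820890426636, -29.262778759002686, -0.0001571875191075378, 0.005748817347921431, 5.126658351173319e-06], 'eef_pos': [0.2719954273768789, -0.6174945363022708, 0.4033337331771247], 'tcp_rot': [0.8375533502526533, -0.5463542639048534, -0.000886004887126061, -0.0007866313507095019], 'contact_force': [-0.3916965083915398, -0.025659697177157877, 0.2376838943999054], 'wrist_torque': [-0.016932227816797565, 0.001845947154286639, -0.020968694451139035], 'opening': 1.0026371243033598}
top [[483.25916075   0.         251.93086468]
 [  0.         483.25916075 182.13528133]
 [  0.           0.           1.        ]] [[-0.0153937  -0.99982719 -0.01042202]
 [-0.99712197  0.01612424 -0.07407956]
 [ 0.07423481  0.00925167 -0.99719787]] [0.05847452 0.50406028 1.61293668]
side [[380.19671175   0.         263.37312675]
 [  0.         380.19671175 194.71061046]
 [  0.           0.           1.        ]] [[-0.99309524 -0.11697828  0.00882703]
 [-0.07566128  0.58119194 -0.81024151]
 [ 0.08965046 -0.80531485 -0.58602968]] [0.51016421 0.05792902 1.18582674]
```

View pics/top0.png

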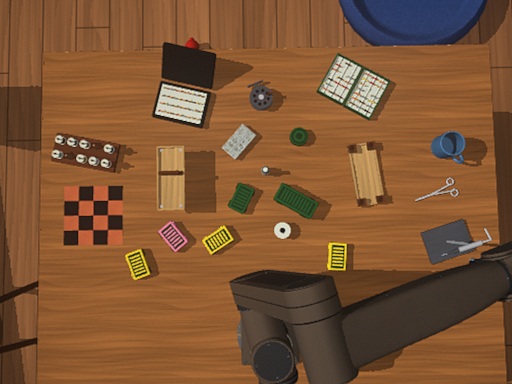

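View pics/side0.png

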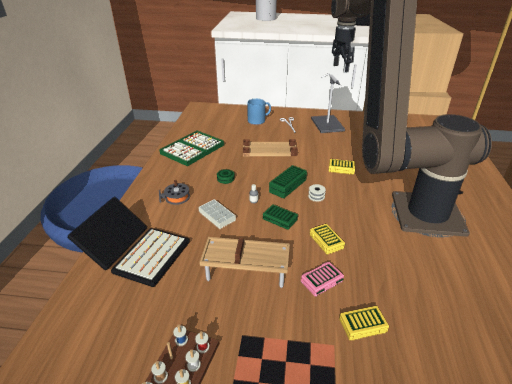

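The top view shows the bottom tray at about (367,174), the upper tray at (171,178), the long box at (297,200), the flat box at (241,198) and the round box at (299,136). Next I measure them.

```bash
cat > h.py <<'E'
import numpy as np, cv2
from plant import *
def cast(c,uv,z):
    uv=np.atleast_2d(np.asarray(uv,float));d=np.c_[uv,np.ones(len(uv))]@np.linalg.inv(c['intrinsics']).T@c['R']
    o=-c['R'].T@c['t'];return o+d*((z-o[2])/d[:,2])[:,None]
def proj(c,P):
    p=np.atleast_2d(P)@c['R'].T+c['t'];q=p@c['intrinsics'].T;return q[:,:2]/q[:,2:]
def green(c):
    h=cv2.cvtColor(c['frame'],cv2.COLOR_RGB2HSV)
    return cv2.inRange(h,(50,90,20),(90,255,255))
def blobs(m,a0=80):
    cs,_=cv2.findContours(m,cv2.RETR_EXTERNAL,cv2.CHAIN_APPROX_NONE)
    return [k for k in cs if cv2.contourArea(k)>a0]
E
python3 - <<'E'
from h import *
for n in('top','side'):
    c=read_camera(n)
    m=cv2.morphologyEx(green(c),cv2.MORPH_CLOSE,np.ones((3,3)))
    for k in blobs(m):
        print(n,cv2.boundingRect(k),cv2.contourArea(k))
        if n=='top':
          for z in(0.024,0.042):
            P=cast(c,k[:,0,:],z)[:,:2]*1000
            r=cv2.minAreaRect(P.astype(np.float32));print('   z',z,np.round(r[0]),np.round(r[1]),round(r[2],1))
c=read_camera('top');f=c['frame'][:,:,::-1]
def crop(x,y,w,h,s):return cv2.resize(f[y:y+h,x:x+w],None,fx=s,fy=s,interpolation=cv2.INTER_CUBIC)
cv2.imwrite('pics/c1.png',np.hstack([crop(140,135,60,85,6),crop(335,130,60,85,6)]))
cv2.imwrite('pics/c2.png',crop(215,110,120,120,5))
c=read_camera('side');f=c['frame'][:,:,::-1]
cv2.imwrite('pics/c3.png',crop(190,225,110,70,7))
E
```

```text
top (274, 183, 44, 35) 694.5
   z 0.024 [440. -95.] [137.  62.] 60.0
   z 0.042 [439. -93.] [136.  61.] 60.0
top (229, 183, 25, 30) 396.0
   z 0.024 [453.  88.] [57. 87.] 63.8
   z 0.042 [452.  88.] [57. 86.] 63.8
top (290, 128, 18, 17) 214.0
   z 0.024 [ 659. -110.] [58. 55.] 89.0
   z 0.042 [ 656. -108.] [57. 54.] 89.0
side (263, 205, 35, 24) 480.0
side (217, 170, 17, 14) 176.5
side (269, 166, 38, 32) 682.0
side (160, 131, 64, 35) 757.5
```

View pics/c1.png

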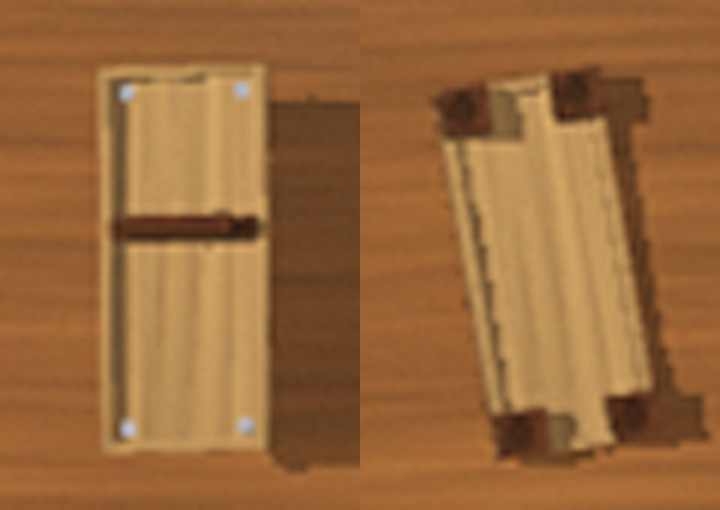

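View pics/c2.png

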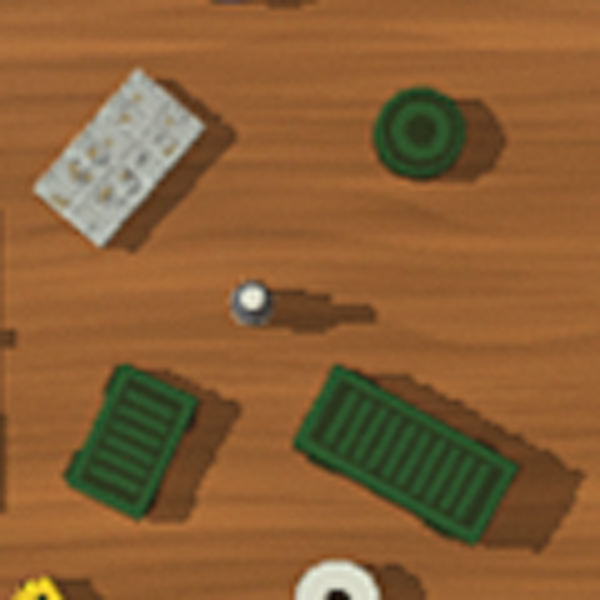

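View pics/c3.png

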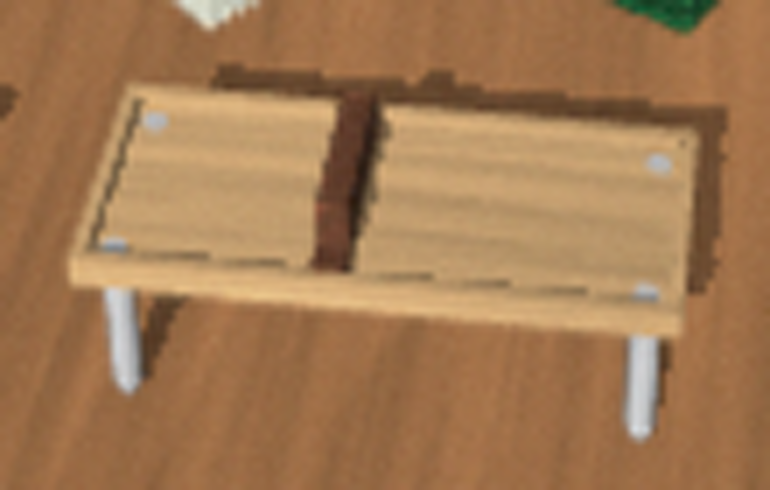

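```bash
python3 - <<'E'
from h import *
c=read_camera('top')
f=c['frame'].astype(int);hs=cv2.cvtColor(c['frame'],cv2.COLOR_RGB2HSV)
def frac(name,x0,y0,w,h,m,z):
    n,l,st,ce=cv2.connectedComponentsWithStats(m[y0:y0+h,x0:x0+w].astype(np.uint8))
    for i in range(1,n):
        if st[i,4]>=3: 
            uv=ce[i]+[x0,y0];print(name,np.round(uv,1),st[i,4],np.round(cast(c,uv,z)[0]*1000,1))
frac('post',155,142,32,72,hs[...,1]<60,0.070)
rib=(hs[...,2]<130);frac('rib',160,165,23,15,rib,0.096)
dark=(hs[...,2]<105)&(hs[...,1]>90)
frac('blk',340,135,55,75,dark,0.026)
cc=read_camera('side');hs2=cv2.cvtColor(cc['frame'],cv2.COLOR_RGB2HSV)
c=cc;frac('spost',195,230,100,60,hs2[...,1]<60,0.070)
E
```

```text
post [160.5 150. ] 6 [612.1 349.5  70. ]
post [179.5 149.5] 4 [612.7 286.9  70. ]
post [160.7 206. ] 7 [427.8 349.1  70. ]
post [180.5 205.5] 4 [428.4 284.4  70. ]
rib [169.8 172.5] 106 [534.8 314.5  96. ]
blk [374.9 147.4] 132 [ 615.2 -365.9   26. ]
blk [352.  148.6] 61 [ 612.3 -288.9   26. ]
blk [379.7 160.7] 3 [ 569.9 -380.4   26. ]
blk [383.2 191.3] 178 [ 466.4 -388.7   26. ]
blk [361.4 202.1] 55 [ 431.6 -314.5   26. ]
blk [372. 205.] 3 [ 421.3 -349.6   26. ]
spost [211.8 241.8] 8 [613.6 284.4  70. ]
spost [283.8 248. ] 8 [429.4 284.   70. ]
spost [206.  259.5] 6 [613.2 347.5  70. ]
spost [207.2 272.8] 62 [600.2 388.9  70. ]
spost [282.  266.5] 6 [428.8 347.3  70. ]
spost [281.1 279.9] 65 [427.6 388.9  70. ]
```

```bash
python3 - <<'E'
from h import *
c=read_camera('top');f=c['frame'][:,:,::-1]
def crop(x,y,w,h,s):
    o=cv2.resize(f[y:y+h,x:x+w],None,fx=s,fy=s,interpolation=cv2.INTER_NEAREST)
    for i in range(0,w,10):cv2.putText(o,str(x+i),(i*s,10),0,.35,(0,255,0));cv2.line(o,(i*s,0),(i*s,h*s),(0,255,0),1)
    for i in range(0,h,10):cv2.putText(o,str(y+i),(0,i*s+10),0,.35,(0,255,0));cv2.line(o,(0,i*s),(w*s,i*s),(0,255,0),1)
    return o
cv2.imwrite('pics/d1.png',crop(340,135,60,80,7))
c=read_camera('side');f=c['frame'][:,:,::-1]
cv2.imwrite('pics/d2.png',crop(235,130,70,35,11))
E
```

```text
(no output)
```

View pics/d1.png

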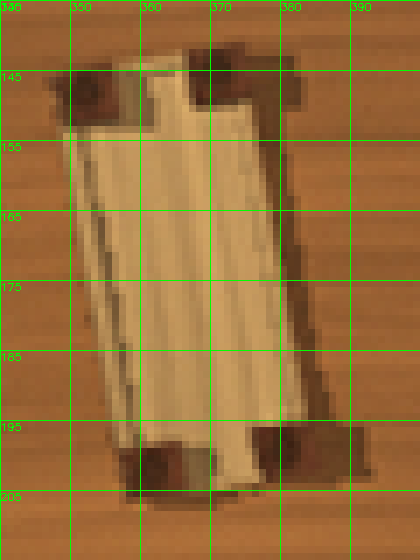

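View pics/d2.png

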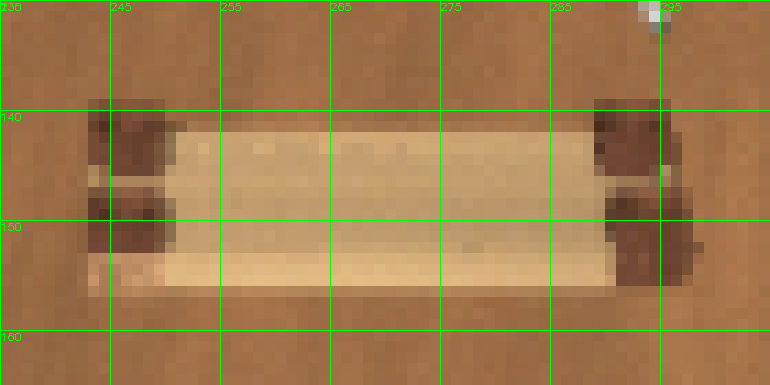

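```bash
python3 - <<'E'
from h import *
c=read_camera('top');d=read_camera('side')
# block tops (edge estimates incl. pixel centre conv)
def fit(P):
    P=P[:,:2]*1000;M=np.array([[92,32],[92,-32],[-92,32],[-92,-32.]])
    ctr=P.mean(0);Q=P-ctr;a=np.arctan2((M[:,0]*Q[:,1]-M[:,1]*Q[:,0]).sum(),(M*Q).sum())
    R=np.array([[np.cos(a),-np.sin(a)],[np.sin(a),np.cos(a)]]);print(ctr,np.degrees(a),'res',np.round(Q-M@R.T,1).tolist())
fit(cast(c,np.array([[352.,148.7],[370.7,146],[361,201.7],[378.8,199.2]])-0.5+0.0,.026))
# dark hole centroids
hs=cv2.cvtColor(c['frame'],cv2.COLOR_RGB2HSV)[...,2].astype(float)
H=[]
for u,v in [(352,149),(370.5,145.5),(361,201.5),(378.8,198.5)]:
    u0,v0=int(u)-4,int(v)-4;p=hs[v0:v0+9,u0:u0+9];w=np.clip(70-p,0,None);yy,xx=np.mgrid[v0:v0+9,u0:u0+9]
    H.append([(w*xx).sum()/w.sum(),(w*yy).sum()/w.sum()])
print(np.round(H,1));fit(cast(c,H,.026))
# side: dark block: near-row blocks
m=(hs:=cv2.cvtColor(d['frame'],cv2.COLOR_RGB2HSV))[...,2]<105
# tray light wood mask in both views
for n,cam,box,z in(('top',c,(340,135,55,75),.012),('side',d,(235,130,70,32),.012)):
    h=cv2.cvtColor(cam['frame'],cv2.COLOR_RGB2HSV);x,y,w,hh=box
    s=h[y:y+hh,x:x+w];mm=((s[...,2]>160)&(s[...,1]<160)).astype(np.uint8)
    k=max(blobs(mm,50),key=cv2.contourArea)[:,0,:]+[x,y]
    r=cv2.minAreaRect((cast(cam,k,z)[:,:2]*1000).astype(np.float32));print(n,r)
print(proj(d,[[.6,-.3,.026],[.5,-.3,.026]]))
fit(cast(d,np.array([[247.,150-1.5+1],[248.,143-1],[293.8,149],[292,141.3]])[[1-1,1,2,3]],.026))
E
```

```text
[ 528.04264915 -330.11488597] 7.2327348971374334 res [[-1.6, -0.3], [-1.5, -0.0], [1.8, -1.7], [1.2, 2.1]]
[[352.1 147.1]
 [370.6 144.2]
 [361.  200.7]
 [380.  198.3]]
[ 530.87942423 -332.90836972] 7.620801630806028 res [[-0.2, -0.3], [0.0, 0.4], [0.8, 0.1], [-0.6, -0.2]]
top ((530.0221557617188, -340.5751647949219), (211.5086669921875, 80.23625183105469), 7.862997531890869)
side ((542.7090454101562, -357.09307861328125), (184.4476318359375, 256.92730712890625), 7.565998554229736)
[[250.30981204 147.27814945]
 [276.14357459 148.96062484]]
[ 525.30821344 -325.34240579] 9.023564085331701 res [[-1.2, -1.7], [-5.9, 1.2], [3.4, -0.5], [3.7, 1.0]]
```

```bash
cat >> h.py <<'E'
from scipy.spatial.transform import Rotation as Ro
def plan(x,y,z,psi):
    """target TCP (mm) and tool-x heading (deg): prints turn, then shift in axes after the turn"""
    s=get_state();R=Ro.from_quat(s['tcp_rot']).as_matrix();p=np.array(s['eef_pos'])*1000
    cur=np.degrees(np.arctan2(R[1,0],R[0,0]));d=(psi-cur+180)%360-180
    T=np.array([[np.cos(np.radians(psi)),np.sin(np.radians(psi)),0],[np.sin(np.radians(psi)),-np.cos(np.radians(psi)),0],[0,0,-1]])
    # residual tilt, in present tool axes
    zt=R.T@np.array([0,0,-1.]);
    print('t',round(s['time'],2),'pos',np.round(p,1),'head',round(cur,2),'TURN rz',round(-d,2),'tilt rx,ry',np.round(np.degrees([-zt[1],zt[0]]),2),'SHIFT after turn',np.round(T.T@(np.array([x,y,z])-p),1),
      'F',np.round(s['contact_force'],1),'open',round(s['opening'],3),'q',np.round(s['qpos'],2))
E
python3 -c "
from h import *
plan(439,-93,300,-30)
c=read_camera('top')
print(cast(c,[[265,170],[283,230],[283,221]],[.03])*1000)"
```

```text
t 0.6 pos [ 272.  -617.8  404.8] head -66.23 TURN rz -36.23 tilt rx,ry [ 0.   -0.01] SHIFT after turn [-117.8 -537.9  104.8] F [ 0.5  0.2 -0.5] open 0.997 q [-1.31  0.29  1.58  0.    1.28 -0.15]
[[544.26682771   5.87966077  30.        ]
 [342.74488756 -50.50245636  30.        ]
 [372.58996185 -51.10406774  30.        ]]
```

```bash
python3 -m jog '[{"grip":0,"rz":-6},{"grip":0,"rz":-6},{"grip":0,"rz":-6},{"grip":0,"rz":-6},{"grip":0,"rz":-6},{"grip":0,"rz":-6.2},{"grip":0,"x":-4,"y":-18,"z":3},{"grip":0,"x":-7,"y":-32,"z":6}]'
python3 -m jog '[{"grip":0,"x":-7,"y":-32,"z":6},{"grip":0,"x":-7,"y":-32,"z":6},{"grip":0,"x":-7,"y":-32,"z":6},{"grip":0,"x":-7,"y":-32,"z":6},{"grip":0,"x":-7,"y":-32,"z":6},{"grip":0,"x":-7,"y":-32,"z":6},{"grip":0,"x":-7,"y":-32,"z":6},{"grip":0,"x":-7,"y":-32,"z":6}]'
python3 -m jog '[{"grip":0,"x":-7,"y":-32,"z":6},{"grip":0,"x":-7,"y":-32,"z":6},{"grip":0,"x":-7,"y":-32,"z":6},{"grip":0,"x":-7,"y":-32,"z":6},{"grip":0,"x":-7,"y":-32,"z":6},{"grip":0,"x":-7,"y":-32,"z":6},{"grip":0,"x":0,"y":0,"z":0},{"grip":0}]'
python3 -c "
from h import *
plan(439,-93,300,-30)
c=read_camera('side');f=c['frame'][:,:,::-1];cv2.imwrite('pics/e1.png',cv2.resize(f[60:260,190:400],None,fx=3.5,fy=3))"
```

```text
t 0.65 pos [ 272.1 -617.7  404.8] head -66.23 TURN rz -36.23 tilt rx,ry [ 0. -0.] SHIFT after turn [-117.8 -537.9  104.8] F [-0.1  1.3  0. ] open 1.0 q [-1.31  0.29  1.58 -0.    1.28 -0.15]$[0]: bad value
$[0]: bad value
$[0]: bad value
```

View pics/e1.png

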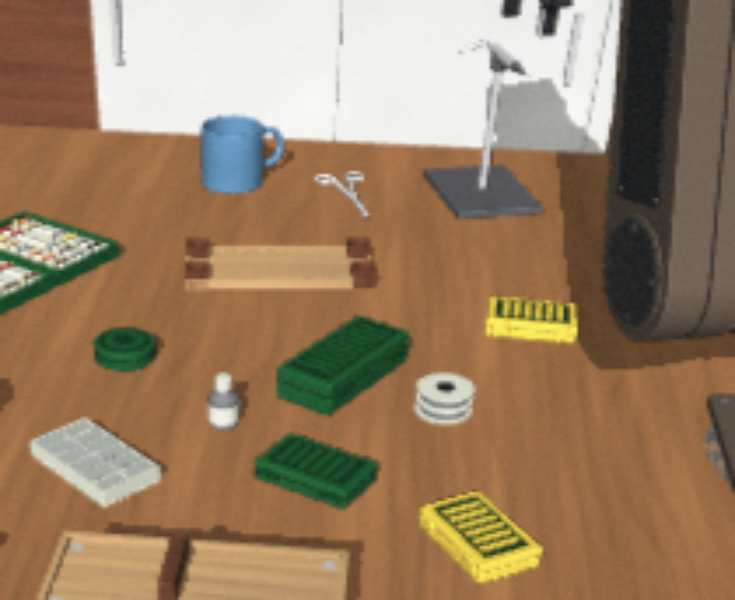

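```bash
python3 -m jog '[{"grip":0,"x":0,"y":0,"z":0,"rx":0,"ry":0,"rz":-6}]'
```

```text
time: 0.78
eef_pos: [0.2721, -0.6177, 0.4048]
tcp_rot: [0.865, -0.501, 0.0, 0.0]
contact_force: [0.2, 0.1, 0.7]
opening: 1.001
```

```bash
python3 -m jog '[{"grip":0.0,"x":0.0,"y":0.0,"z":0.0,"rx":0.0,"ry":0.0,"rz":-6.0}]' 40;python3 -m jog --help
```

```text
time: 0.87
eef_pos: [0.2721, -0.6177, 0.4048]
tcp_rot: [0.891, -0.454, 0.0, 0.0]
contact_force: [0.3, 0.2, 0.5]
opening: 1.0invalid input: not JSON, or not a number
```

```bash
python3 -m jog '[{"grip":0,"x":0,"y":0,"z":0,"rx":0,"ry":0,"rz":-6},{"grip":0,"x":0,"y":0,"z":0,"rx":0,"ry":0,"rz":-6},{"grip":0,"x":0,"y":0,"z":0,"rx":0,"ry":0,"rz":-6},{"grip":0,"x":0,"y":0,"z":0,"rx":0,"ry":0,"rz":-6.2},{"grip":0,"x":-7,"y":-32,"z":6,"rx":0,"ry":0,"rz":0},{"grip":0,"x":-7,"y":-32,"z":6,"rx":0,"ry":0,"rz":0},{"grip":0,"x":-7,"y":-32,"z":6,"rx":0,"ry":0,"rz":0},{"grip":0,"x":-7,"y":-32,"z":6,"rx":0,"ry":0,"rz":0}]'
python3 -m jog '[{"grip":0,"x":-7,"y":-32,"z":6,"rx":0,"ry":0,"rz":0},{"grip":0,"x":-7,"y":-32,"z":6,"rx":0,"ry":0,"rz":0},{"grip":0,"x":-7,"y":-32,"z":6,"rx":0,"ry":0,"rz":0},{"grip":0,"x":-7,"y":-32,"z":6,"rx":0,"ry":0,"rz":0},{"grip":0,"x":-7,"y":-32,"z":6,"rx":0,"ry":0,"rz":0},{"grip":0,"x":-7,"y":-32,"z":6,"rx":0,"ry":0,"rz":0},{"grip":0,"x":-7,"y":-32,"z":6,"rx":0,"ry":0,"rz":0},{"grip":0,"x":-7,"y":-32,"z":6,"rx":0,"ry":0,"rz":0}]'
python3 -m jog '[{"grip":0,"x":-7,"y":-32,"z":6,"rx":0,"ry":0,"rz":0},{"grip":0,"x":-7,"y":-32,"z":6,"rx":0,"ry":0,"rz":0},{"grip":0,"x":-7,"y":-32,"z":6,"rx":0,"ry":0,"rz":0},{"grip":0,"x":-7,"y":-32,"z":6,"rx":0,"ry":0,"rz":0},{"grip":0,"x":0,"y":0,"z":0,"rx":0,"ry":0,"rz":0}]'
python3 -c "
from h import *
plan(439,-93,185,-30)
c=read_camera('side');f=c['frame'][:,:,::-1];cv2.imwrite('pics/e2.png',cv2.resize(f[60:260,190:400],None,fx=3.5,fy=3))"
```

```text
time: 1.53
eef_pos: [0.312, -0.4917, 0.3804]
tcp_rot: [0.966, -0.259, 0.0, 0.0]
contact_force: [0.4, -0.3, 0.4]
opening: 1.0
time: 2.2
eef_pos: [0.3917, -0.2417, 0.3328]
tcp_rot: [0.966, -0.259, 0.0, 0.0]
contact_force: [0.8, 0.0, -0.2]
opening: 1.003
time: 2.62
eef_pos: [0.4315, -0.1142, 0.3075]
tcp_rot: [0.966, -0.257, -0.001, -0.001]
contact_force: [0.1, 0.0, 0.4]
opening: 1.002
t 2.62 pos [ 431.5 -114.2  307.5] head -29.75 TURN rz 0.25 tilt rx,ry [-0.1   0.16] SHIFT after turn [ -4.1 -22.1 122.5] F [0.1 0.  0.4] open 1.002 q [-0.49 -0.13  2.2   0.    1.07  0.03]
```

View pics/e2.png

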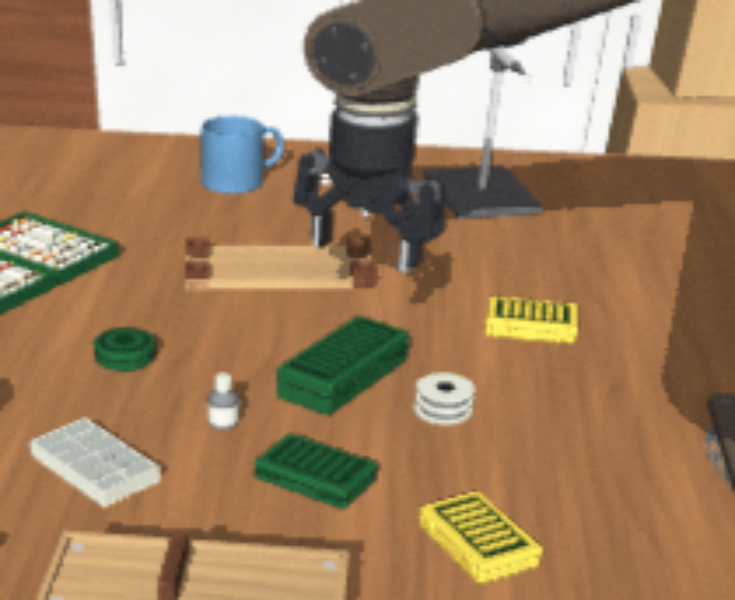

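```bash
python3 -c "
from h import *
c=read_camera('side')
for L in(.16,.173):
  for s in(1,-1):
    print(L,s,proj(c,[[.4315+s*.0425*.87,-.1142-s*.0425*.5,.3075-L]]))
"
python3 -m jog '[{"grip":0,"x":-2,"y":-11,"z":20,"rx":0,"ry":0,"rz":0},{"grip":0,"x":-2,"y":-11,"z":20,"rx":0,"ry":0,"rz":0},{"grip":0,"x":0,"y":0,"z":20,"rx":0,"ry":0,"rz":0},{"grip":0,"x":0,"y":0,"z":5,"rx":0,"ry":0,"rz":0},{"grip":0,"x":0,"y":0,"z":0,"rx":0,"ry":0,"rz":0},{"grip":0,"x":0,"y":0,"z":0,"rx":0,"ry":0,"rz":0}]'
python3 -c "
from h import *
plan(439,-93,185,-30)
c=read_camera('side');f=c['frame'][:,:,::-1];cv2.imwrite('pics/e3.png',cv2.resize(f[90:240,230:350],None,fx=5,fy=4))"
```

```text
0.16 1 [[282.24532098 141.27504671]]
0.16 -1 [[304.40308762 148.99259454]]
0.173 1 [[282.09636141 144.78177243]]
0.173 -1 [[304.11044742 152.56871878]]
time: 3.22
eef_pos: [0.4391, -0.0984, 0.2444]
tcp_rot: [0.966, -0.26, 0.0, 0.0]
contact_force: [-0.1, -0.3, -0.3]
opening: 0.999
t 3.22 pos [439.1 -98.4 244.4] head -30.11 TURN rz -0.11 tilt rx,ry [ 0.01 -0.05] SHIFT after turn [-2.8 -4.6 59.4] F [-0.1 -0.3 -0.3] open 0.999 q [-0.45 -0.01  2.23 -0.    0.92  0.08]
```

View pics/e3.png

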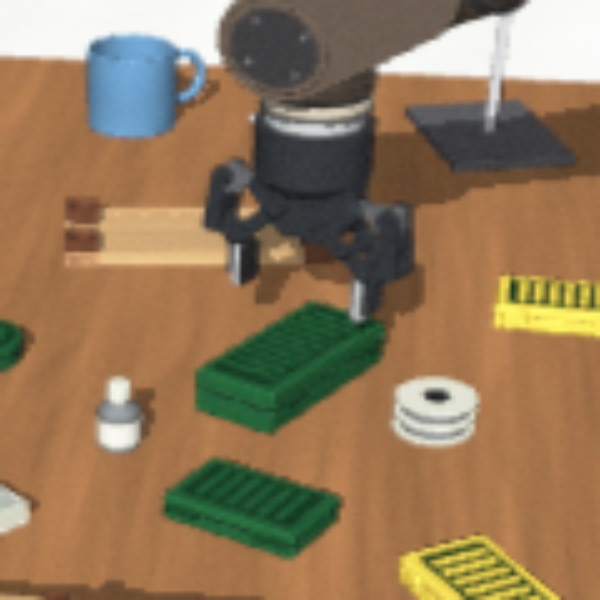

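```bash
python3 -m jog '[{"grip":0,"x":-1.5,"y":-2.5,"z":10,"rx":0,"ry":0,"rz":0},{"grip":0,"x":-1.5,"y":-2,"z":15,"rx":0,"ry":0,"rz":0},{"grip":0,"x":0,"y":0,"z":20,"rx":0,"ry":0,"rz":0},{"grip":0,"x":0,"y":0,"z":15,"rx":0,"ry":0,"rz":0},{"grip":0,"x":0,"y":0,"z":8,"rx":0,"ry":0,"rz":0},{"grip":0,"x":0,"y":0,"z":0,"rx":0,"ry":0,"rz":0},{"grip":0,"x":0,"y":0,"z":0,"rx":0,"ry":0,"rz":0}]'
python3 -c "
from h import *
plan(439,-93,176,-30)
c=read_camera('side');f=c['frame'][:,:,::-1];cv2.imwrite('pics/e4.png',cv2.resize(f[90:240,230:350],None,fx=5,fy=4))"
```

```text
time: 3.85
eef_pos: [0.4388, -0.0921, 0.1759]
tcp_rot: [0.966, -0.259, 0.0, -0.0]
contact_force: [0.6, 0.7, 0.4]
opening: 1.0
t 3.85 pos [438.8 -92.1 175.9] head -30.04 TURN rz -0.04 tilt rx,ry [-0. -0.] SHIFT after turn [ 0.7  0.6 -0.1] F [0.6 0.7 0.4] open 1.0 q [-0.43  0.13  2.25  0.    0.76  0.09]
```

View pics/e4.png

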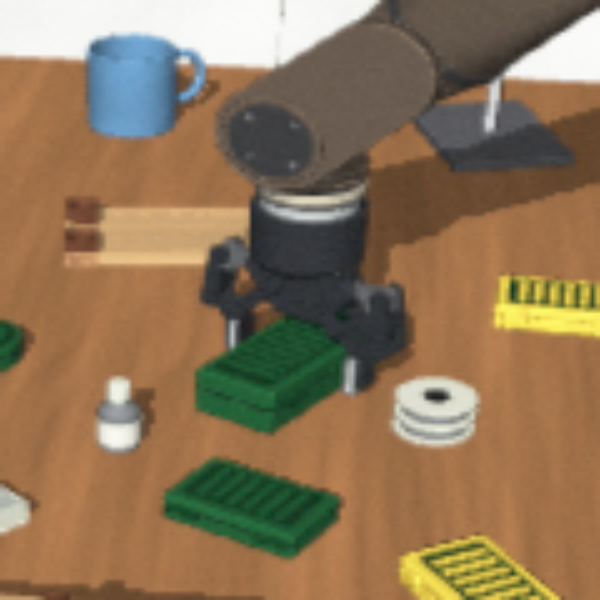

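The fingers straddle the long box, clear of the spool, so I close.

```bash
python3 -m jog '[{"grip":1,"x":0,"y":0,"z":0,"rx":0,"ry":0,"rz":0},{"grip":1,"x":0,"y":0,"z":0,"rx":0,"ry":0,"rz":0},{"grip":1,"x":0,"y":0,"z":0,"rx":0,"ry":0,"rz":0},{"grip":1,"x":0,"y":0,"z":0,"rx":0,"ry":0,"rz":0},{"grip":1,"x":0,"y":0,"z":0,"rx":0,"ry":0,"rz":0},{"grip":1,"x":0,"y":0,"z":0,"rx":0,"ry":0,"rz":0}]' 60
python3 -m jog '[{"grip":1,"x":0,"y":0,"z":-5,"rx":0,"ry":0,"rz":0},{"grip":1,"x":0,"y":0,"z":-15,"rx":0,"ry":0,"rz":0},{"grip":1,"x":0,"y":0,"z":-20,"rx":0,"ry":0,"rz":0},{"grip":1,"x":0,"y":0,"z":-20,"rx":0,"ry":0,"rz":0},{"grip":1,"x":0,"y":0,"z":-20,"rx":0,"ry":0,"rz":0},{"grip":1,"x":0,"y":0,"z":-10,"rx":0,"ry":0,"rz":0},{"grip":1,"x":0,"y":0,"z":0,"rx":0,"ry":0,"rz":0}]'
python3 -c "
from h import *
plan(530,-332,266,-82.5)
c=read_camera('side');f=c['frame'][:,:,::-1];cv2.imwrite('pics/e5.png',cv2.resize(f[60:210,230:350],None,fx=5,fy=4))"
```

```text
time: 4.4
eef_pos: [0.4397, -0.0925, 0.1774]
tcp_rot: [0.966, -0.259, 0.002, 0.0]
contact_force: [0.0, 0.0, 6.1]
opening: 0.719
time: 4.98
eef_pos: [0.4391, -0.0921, 0.268]
tcp_rot: [0.966, -0.259, 0.002, 0.0]
contact_force: [-0.1, 0.6, -2.2]
opening: 0.718
t 4.98 pos [439.1 -92.1 268. ] head -30.03 TURN rz 52.47 tilt rx,ry [-0.02 -0.26] SHIFT after turn [249.7 -58.8   2. ] F [-0.1  0.6 -2.2] open 0.718 q [-0.43 -0.06  2.22  0.    0.97  0.09]
```

View pics/e5.png

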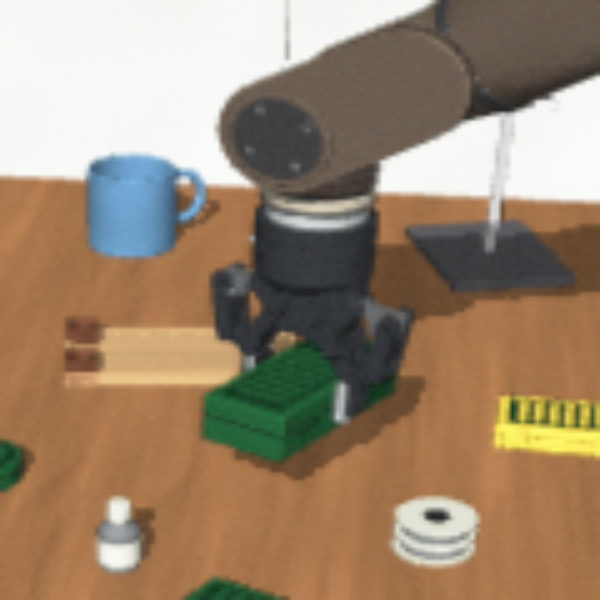

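```bash
python3 -c "
from h import *
c=read_camera('side');f=c['frame'][:,:,::-1]
R=Ro.from_quat(get_state()['tcp_rot']).as_matrix();p=np.array(get_state()['eef_pos'])
for L in(.162,.167,.172):
  print(L,proj(c,[p+R@[-.0305,y,L] for y in(-.011,.011)]).round(1).tolist(),proj(c,[p+R@[-.0345,y,L] for y in(-.011,.011)]).round(1).tolist())
o=cv2.resize(f[130:180,265:315],None,fx=12,fy=12,interpolation=cv2.INTER_NEAREST)
for i in range(0,50,5):cv2.putText(o,str(265+i),(i*12,10),0,.4,(255,255,255));cv2.putText(o,str(130+i),(0,i*12+10),0,.4,(255,255,255));cv2.line(o,(0,i*12),(600,i*12),(200,200,200),1);cv2.line(o,(i*12,0),(i*12,600),(200,200,200),1)
cv2.imwrite('pics/e6.png',o)"
```

```text
0.162 [[296.1, 164.7], [299.8, 161.9]] [[297.1, 165.1], [300.8, 162.2]]
0.167 [[296.0, 166.0], [299.7, 163.2]] [[297.0, 166.4], [300.7, 163.6]]
0.172 [[295.9, 167.3], [299.6, 164.5]] [[297.0, 167.7], [300.6, 164.9]]
```

View pics/e6.png

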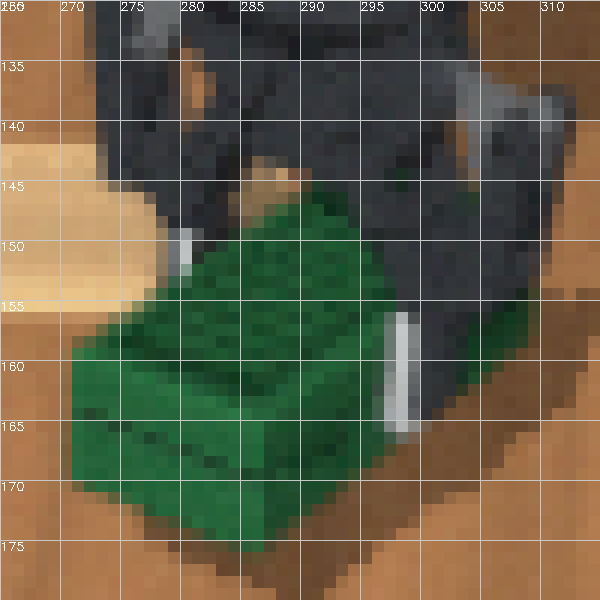

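```bash
python3 -m jog '[{"grip":1,"x":0,"y":0,"z":0,"rx":0,"ry":0,"rz":4.5},{"grip":1,"x":0,"y":0,"z":0,"rx":0,"ry":0,"rz":7},{"grip":1,"x":0,"y":0,"z":0,"rx":0,"ry":0,"rz":7},{"grip":1,"x":0,"y":0,"z":0,"rx":0,"ry":0,"rz":7},{"grip":1,"x":0,"y":0,"z":0,"rx":0,"ry":0,"rz":7},{"grip":1,"x":0,"y":0,"z":0,"rx":0,"ry":0,"rz":7},{"grip":1,"x":0,"y":0,"z":0,"rx":0,"ry":0,"rz":7},{"grip":1,"x":0,"y":0,"z":0,"rx":0,"ry":0,"rz":6}]'
python3 -m jog '[{"grip":1,"x":15,"y":-3.5,"z":0,"rx":0,"ry":0,"rz":0},{"grip":1,"x":35,"y":-8.2,"z":0,"rx":0,"ry":0,"rz":0},{"grip":1,"x":38,"y":-8.9,"z":0,"rx":0,"ry":0,"rz":0},{"grip":1,"x":38,"y":-8.9,"z":0,"rx":0,"ry":0,"rz":0},{"grip":1,"x":38,"y":-8.9,"z":0,"rx":0,"ry":0,"rz":0},{"grip":1,"x":38,"y":-8.9,"z":0,"rx":0,"ry":0,"rz":0},{"grip":1,"x":32,"y":-7.5,"z":0,"rx":0,"ry":0,"rz":0},{"grip":1,"x":15.7,"y":-4,"z":0,"rx":0,"ry":0,"rz":0}]'
python3 -m jog '[{"grip":1,"x":0,"y":0,"z":10,"rx":0,"ry":0,"rz":0},{"grip":1,"x":0,"y":0,"z":20,"rx":0,"ry":0,"rz":0},{"grip":1,"x":0,"y":0,"z":0,"rx":0,"ry":0,"rz":0},{"grip":1,"x":0,"y":0,"z":0,"rx":0,"ry":0,"rz":0}]'
python3 -c "
from h import *
plan(530,-332,187,-82.5)
c=read_camera('side');f=c['frame'][:,:,::-1];cv2.imwrite('pics/e7.png',cv2.resize(f[60:180,210:330],None,fx=6,fy=5))
c=read_camera('top');f=c['frame'][:,:,::-1];cv2.imwrite('pics/e8.png',cv2.resize(f[120:230,300:420],None,fx=6,fy=5))
"
```

```text
time: 5.75
eef_pos: [0.4377, -0.0916, 0.2635]
tcp_rot: [0.75, -0.662, -0.002, 0.001]
contact_force: [0.4, 0.6, -2.3]
opening: 0.719
time: 6.42
eef_pos: [0.5296, -0.3364, 0.264]
tcp_rot: [0.752, -0.66, 0.0, 0.0]
contact_force: [-0.6, -0.1, -0.9]
opening: 0.721
time: 6.75
eef_pos: [0.528, -0.3307, 0.2322]
tcp_rot: [0.752, -0.659, -0.004, -0.0]
contact_force: [-0.6, 0.6, -1.0]
opening: 0.72
t 6.75 pos [ 528.  -330.7  232.2] head -82.47 TURN rz 0.03 tilt rx,ry [0.28 0.32] SHIFT after turn [ 1.5 -1.8 45.2] F [-0.6  0.6 -1. ] open 0.72 q [-0.72  0.37  1.82  0.    0.97  0.72]
```

View pics/e7.png

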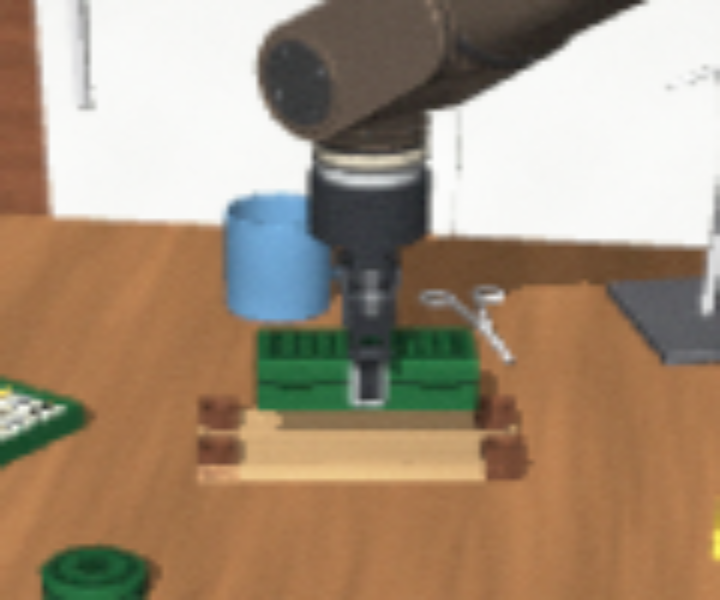

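View pics/e8.png

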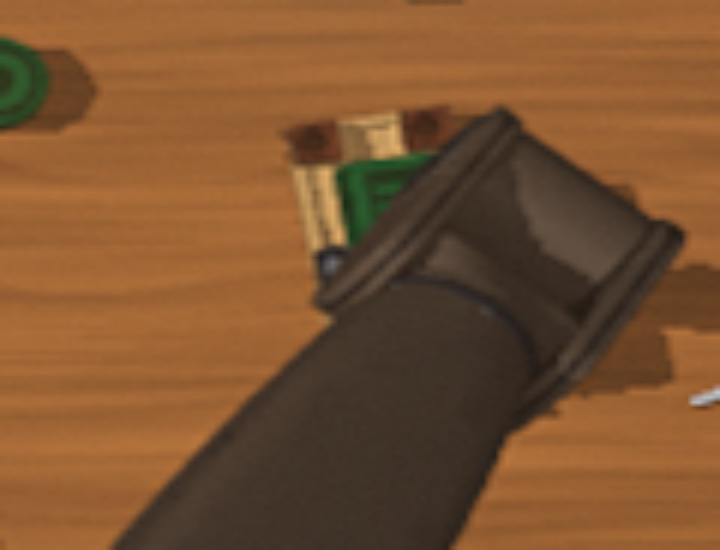

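```bash
python3 -m jog '[{"grip":1,"x":1,"y":-1,"z":10,"rx":0,"ry":0,"rz":0},{"grip":1,"x":0,"y":-1,"z":14,"rx":0,"ry":0,"rz":0},{"grip":1,"x":0,"y":0,"z":10,"rx":0,"ry":0,"rz":0},{"grip":1,"x":0,"y":0,"z":6,"rx":0,"ry":0,"rz":0},{"grip":1,"x":0,"y":0,"z":2,"rx":0,"ry":0,"rz":0},{"grip":1,"x":0,"y":0,"z":0,"rx":0,"ry":0,"rz":0},{"grip":1,"x":0,"y":0,"z":0,"rx":0,"ry":0,"rz":0}]'
python3 -c "
from h import *
plan(530,-332,185,-82.5)
c=read_camera('side');f=c['frame'][:,:,::-1];cv2.imwrite('pics/e9.png',cv2.resize(f[60:180,210:330],None,fx=6,fy=5))
"
```

```text
time: 7.43
eef_pos: [0.5315, -0.3327, 0.1937]
tcp_rot: [0.752, -0.66, 0.0, -0.0]
contact_force: [-0.2, -0.5, -1.4]
opening: 0.716
t 7.43 pos [ 531.5 -332.7  193.7] head -82.53 TURN rz -0.03 tilt rx,ry [-0. -0.] SHIFT after turn [-0.9  1.4  8.7] F [-0.2 -0.5 -1.4] open 0.716 q [-0.72  0.43  1.82  0.    0.9   0.72]
```

View pics/e9.png

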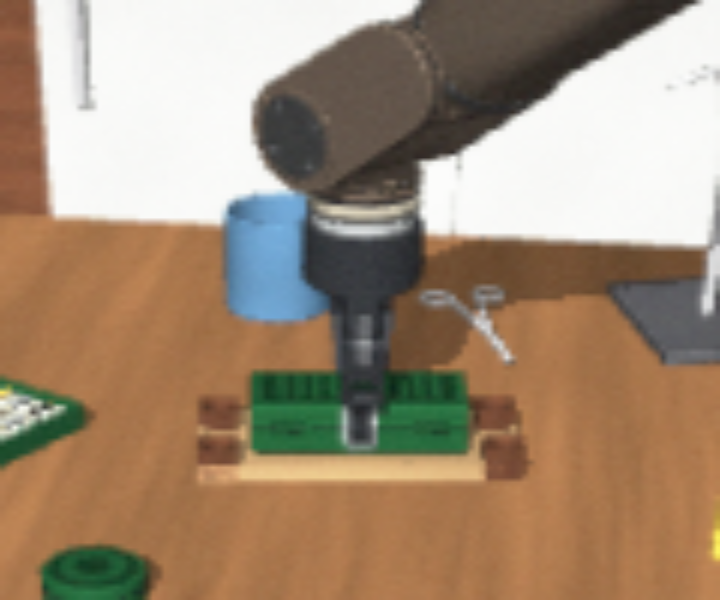

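```bash
python3 -m jog '[{"grip":1,"x":-1,"y":1,"z":3,"rx":0,"ry":0,"rz":0},{"grip":1,"x":0,"y":0,"z":3,"rx":0,"ry":0,"rz":0},{"grip":1,"x":0,"y":0,"z":0,"rx":0,"ry":0,"rz":0}]'
python3 -m jog '[{"grip":1,"x":0,"y":0,"z":1.5,"rx":0,"ry":0,"rz":0},{"grip":1,"x":0,"y":0,"z":0,"rx":0,"ry":0,"rz":0}]'
python3 -m jog '[{"grip":1,"x":0,"y":0,"z":1.5,"rx":0,"ry":0,"rz":0},{"grip":1,"x":0,"y":0,"z":0,"rx":0,"ry":0,"rz":0}]'
```

```text
time: 7.73
eef_pos: [0.53, -0.3316, 0.1872]
tcp_rot: [0.752, -0.66, -0.0, 0.0]
contact_force: [-0.4, 0.5, -2.2]
opening: 0.717
time: 7.9
eef_pos: [0.5302, -0.3317, 0.186]
tcp_rot: [0.752, -0.66, -0.0, -0.0]
contact_force: [-0.5, -0.3, -1.1]
opening: 0.717
time: 8.07
eef_pos: [0.5305, -0.3319, 0.1856]
tcp_rot: [0.752, -0.66, 0.0, 0.0]
contact_force: [-1.7, 1.5, 2.6]
opening: 0.719
```

Contact came at the expected height, so I release and rise.

```bash
python3 -m jog '[{"grip":0.1,"x":0,"y":0,"z":0,"rx":0,"ry":0,"rz":0},{"grip":0,"x":0,"y":0,"z":0,"rx":0,"ry":0,"rz":0},{"grip":0,"x":0,"y":0,"z":0,"rx":0,"ry":0,"rz":0},{"grip":0,"x":0,"y":0,"z":0,"rx":0,"ry":0,"rz":0},{"grip":0,"x":0,"y":0,"z":-8,"rx":0,"ry":0,"rz":0},{"grip":0,"x":0,"y":0,"z":-25,"rx":0,"ry":0,"rz":0},{"grip":0,"x":0,"y":0,"z":-35,"rx":0,"ry":0,"rz":0},{"grip":0,"x":0,"y":0,"z":-35,"rx":0,"ry":0,"rz":0}]'
python3 -c "
from h import *
plan(537,316.6,340,0)"
```

```text
time: 8.73
eef_pos: [0.5299, -0.3315, 0.2881]
tcp_rot: [0.752, -0.66, -0.001, -0.0]
contact_force: [0.9, -1.1, 1.2]
opening: 1.001
t 8.73 pos [ 529.9 -331.5  288.1] head -82.54 TURN rz -82.54 tilt rx,ry [0.11 0.12] SHIFT after turn [   7.1 -648.1  -51.9] F [ 0.9 -1.1  1.2] open 1.001 q [-0.72  0.3   1.79  0.    1.06  0.72]
```

```bash
python3 -m jog '[{"grip":0,"x":0,"y":0,"z":-10,"rx":0,"ry":0,"rz":-6.5},{"grip":0,"x":0,"y":0,"z":-15,"rx":0,"ry":0,"rz":-7},{"grip":0,"x":0,"y":0,"z":-15,"rx":0,"ry":0,"rz":-7},{"grip":0,"x":0,"y":0,"z":-10,"rx":0,"ry":0,"rz":-7},{"grip":0,"x":0,"y":0,"z":0,"rx":0,"ry":0,"rz":-7},{"grip":0,"x":0,"y":0,"z":0,"rx":0,"ry":0,"rz":-7},{"grip":0,"x":0,"y":0,"z":0,"rx":0,"ry":0,"rz":-7},{"grip":0,"x":0,"y":0,"z":0,"rx":0,"ry":0,"rz":-7}]'
python3 -m jog '[{"grip":0,"x":0,"y":0,"z":0,"rx":0,"ry":0,"rz":-7},{"grip":0,"x":0,"y":0,"z":0,"rx":0,"ry":0,"rz":-7},{"grip":0,"x":0,"y":0,"z":0,"rx":0,"ry":0,"rz":-7},{"grip":0,"x":0,"y":0,"z":0,"rx":0,"ry":0,"rz":-6},{"grip":0,"x":0,"y":-20,"z":0,"rx":0,"ry":0,"rz":0},{"grip":0,"x":0,"y":-38,"z":0,"rx":0,"ry":0,"rz":0},{"grip":0,"x":0,"y":-38,"z":0,"rx":0,"ry":0,"rz":0},{"grip":0,"x":0,"y":-38,"z":0,"rx":0,"ry":0,"rz":0}]'
python3 -m jog '[{"grip":0,"x":0,"y":-38,"z":0,"rx":0,"ry":0,"rz":0},{"grip":0,"x":0,"y":-38,"z":0,"rx":0,"ry":0,"rz":0},{"grip":0,"x":0,"y":-38,"z":0,"rx":0,"ry":0,"rz":0},{"grip":0,"x":0,"y":-38,"z":0,"rx":0,"ry":0,"rz":0},{"grip":0,"x":0,"y":-38,"z":0,"rx":0,"ry":0,"rz":0},{"grip":0,"x":0,"y":-38,"z":0,"rx":0,"ry":0,"rz":0},{"grip":0,"x":0,"y":-38,"z":0,"rx":0,"ry":0,"rz":0},{"grip":0,"x":0,"y":-38,"z":0,"rx":0,"ry":0,"rz":0}]'
python3 -c "
from h import *
plan(537,316.6,340,0)"
```

```text
time: 9.4
eef_pos: [0.5302, -0.3318, 0.3385]
tcp_rot: [0.973, -0.231, 0.0, 0.0]
contact_force: [0.0, 0.4, 0.1]
opening: 1.005
time: 10.07
eef_pos: [0.53, -0.1967, 0.3383]
tcp_rot: [1.0, -0.001, 0.0, 0.0]
contact_force: [1.0, 0.3, 0.0]
opening: 1.001
time: 10.73
eef_pos: [0.5301, 0.1081, 0.3386]
tcp_rot: [1.0, -0.0, 0.001, -0.0]
contact_force: [1.4, 0.3, -0.4]
opening: 0.999
t 10.73 pos [530.1 108.1 338.6] head -0.04 TURN rz -0.04 tilt rx,ry [-0.   -0.08] SHIFT after turn [   6.9 -208.5   -1.4] F [ 1.4  0.3 -0.4] open 0.999 q [0.01 0.06 1.97 0.   1.12 0.01]
```

```bash
python3 -c "
from h import *
for n,b in(('top',(330,125,80,90)),('side',(220,110,90,60))):
    c=read_camera(n);x,y,w,h=b;cv2.imwrite(f'pics/f_{n}.png',cv2.resize(c['frame'][y:y+h,x:x+w,::-1],None,fx=7,fy=6,interpolation=cv2.INTER_CUBIC))
    if n=='top':
        for k in blobs(green(c)):
            r=cv2.minAreaRect((cast(c,k[:,0,:],.05)[:,:2]*1000).astype(np.float32));print(np.round(r[0]),np.round(r[1]),round(r[2],1))
"
python3 -m jog '[{"grip":0,"x":2,"y":-38,"z":0,"rx":0,"ry":0,"rz":0},{"grip":0,"x":2,"y":-38,"z":0,"rx":0,"ry":0,"rz":0},{"grip":0,"x":2,"y":-38,"z":0,"rx":0,"ry":0,"rz":0},{"grip":0,"x":1,"y":-38,"z":0,"rx":0,"ry":0,"rz":0},{"grip":0,"x":0,"y":-36,"z":0,"rx":0,"ry":0,"rz":0},{"grip":0,"x":0,"y":-20,"z":0,"rx":0,"ry":0,"rz":0},{"grip":0,"x":0,"y":0,"z":0,"rx":0,"ry":0,"rz":0},{"grip":0,"x":0,"y":0,"z":0,"rx":0,"ry":0,"rz":0}]'
python3 -c "
from h import *
plan(537,316.6,340,0)"
```

```text
[ 528. -328.] [136.  66.] 6.7
[ 654. -107.] [57. 54.] 89.0
time: 11.5
eef_pos: [0.5377, 0.3145, 0.3379]
tcp_rot: [1.0, 0.001, 0.0, 0.0]
contact_force: [-0.2, -0.5, 0.7]
opening: 1.001
t 11.5 pos [537.7 314.5 337.9] head 0.06 TURN rz 0.06 tilt rx,ry [ 0.04 -0.02] SHIFT after turn [-0.7 -2.1 -2.1] F [-0.2 -0.5  0.7] open 1.001 q [ 0.37  0.23  1.77 -0.    1.14  0.37]
```

View pics/f_top.png

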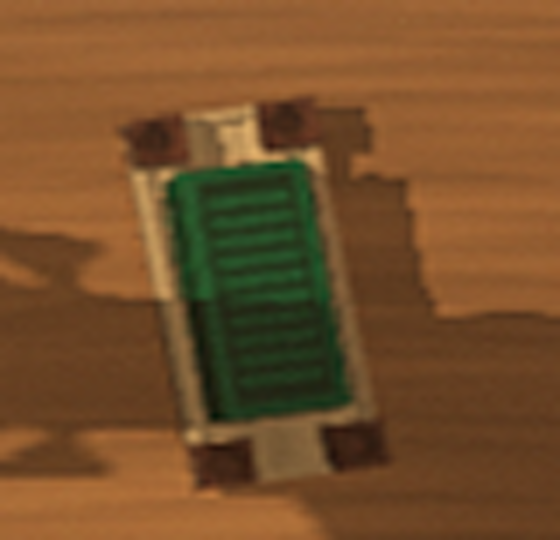

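View pics/f_side.png

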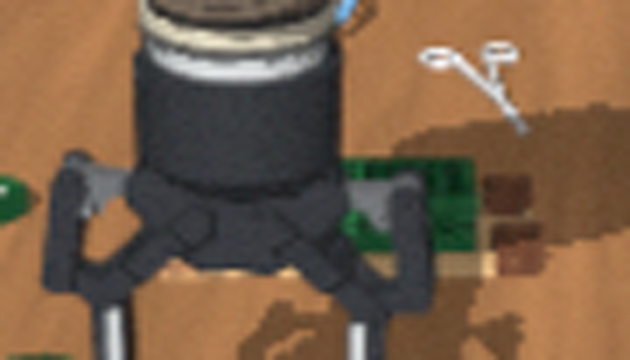

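```bash
python3 -m jog '[{"grip":0,"x":-0.7,"y":-2,"z":10,"rx":0,"ry":0,"rz":0},{"grip":0,"x":0,"y":0,"z":20,"rx":0,"ry":0,"rz":0},{"grip":0,"x":0,"y":0,"z":25,"rx":0,"ry":0,"rz":0},{"grip":0,"x":0,"y":0,"z":20,"rx":0,"ry":0,"rz":0},{"grip":0,"x":0,"y":0,"z":11,"rx":0,"ry":0,"rz":0},{"grip":0,"x":0,"y":0,"z":3,"rx":0,"ry":0,"rz":0},{"grip":0,"x":0,"y":0,"z":0,"rx":0,"ry":0,"rz":0},{"grip":0,"x":0,"y":0,"z":0,"rx":0,"ry":0,"rz":0}]'
python3 -c "
from h import *
plan(537,316.6,247,0)
c=read_camera('side');f=c['frame'][:,:,::-1];cv2.imwrite('pics/g1.png',cv2.resize(f[150:300,180:310],None,fx=5,fy=4))
"
```

```text
time: 12.17
eef_pos: [0.5376, 0.3158, 0.2497]
tcp_rot: [1.0, -0.001, 0.001, -0.0]
contact_force: [-0.4, 1.2, 0.3]
opening: 1.002
t 12.17 pos [537.6 315.8 249.7] head -0.08 TURN rz -0.08 tilt rx,ry [-0.03 -0.09] SHIFT after turn [-0.6 -0.8  2.7] F [-0.4  1.2  0.3] open 1.002 q [ 0.37  0.34  1.81 -0.    0.99  0.37]
```

View pics/g1.png

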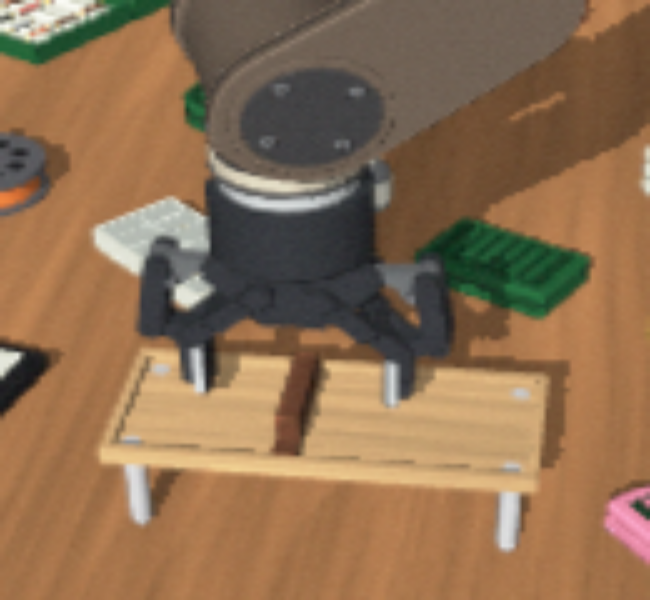

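```bash
python3 -m jog '[{"grip":1,"x":0,"y":0,"z":1,"rx":0,"ry":0,"rz":0},{"grip":1,"x":0,"y":0,"z":0,"rx":0,"ry":0,"rz":0},{"grip":1,"x":0,"y":0,"z":0,"rx":0,"ry":0,"rz":0},{"grip":1,"x":0,"y":0,"z":0,"rx":0,"ry":0,"rz":0},{"grip":1,"x":0,"y":0,"z":0,"rx":0,"ry":0,"rz":0},{"grip":1,"x":0,"y":0,"z":0,"rx":0,"ry":0,"rz":0},{"grip":1,"x":0,"y":0,"z":0,"rx":0,"ry":0,"rz":0},{"grip":1,"x":0,"y":0,"z":0,"rx":0,"ry":0,"rz":0}]' 80
python3 -m jog '[{"grip":1,"x":0,"y":0,"z":-3,"rx":0,"ry":0,"rz":0},{"grip":1,"x":0,"y":0,"z":-10,"rx":0,"ry":0,"rz":0},{"grip":1,"x":0,"y":0,"z":-10,"rx":0,"ry":0,"rz":0},{"grip":1,"x":0,"y":0,"z":-5,"rx":0,"ry":0,"rz":0},{"grip":1,"x":0,"y":0,"z":0,"rx":0,"ry":0,"rz":0},{"grip":1,"x":0,"y":0,"z":0,"rx":0,"ry":0,"rz":0}]'
python3 -c "
from h import *
plan(537,316.6,247,0)
c=read_camera('side');f=c['frame'][:,:,::-1];cv2.imwrite('pics/g2.png',cv2.resize(f[150:300,180:310],None,fx=5,fy=4))
"
```

```text
time: 12.88
eef_pos: [0.5372, 0.3163, 0.2482]
tcp_rot: [1.0, -0.0, 0.0, -0.0]
contact_force: [-0.3, -0.8, 0.8]
opening: 0.125
time: 13.38
eef_pos: [0.5371, 0.3163, 0.2766]
tcp_rot: [1.0, -0.0, 0.001, -0.0]
contact_force: [-0.4, -0.4, -3.4]
opening: 0.123
t 13.38 pos [537.1 316.3 276.6] head -0.04 TURN rz -0.04 tilt rx,ry [-0.03 -0.08] SHIFT after turn [-0.1 -0.3 29.6] F [-0.4 -0.4 -3.4] open 0.123 q [0.37 0.31 1.8  0.   1.03 0.37]
```

View pics/g2.png

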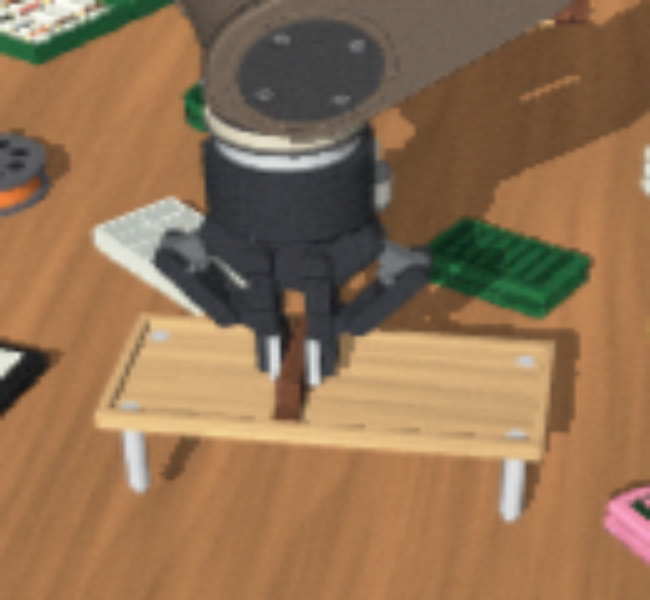

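```bash
python3 -m jog '[{"grip":1,"x":0,"y":0,"z":-10,"rx":0,"ry":0,"rz":0},{"grip":1,"x":0,"y":0,"z":-20,"rx":0,"ry":0,"rz":0},{"grip":1,"x":0,"y":0,"z":-20,"rx":0,"ry":0,"rz":0},{"grip":1,"x":0,"y":10,"z":-14,"rx":0,"ry":0,"rz":0},{"grip":1,"x":0,"y":20,"z":-5,"rx":0,"ry":0,"rz":0},{"grip":1,"x":0,"y":28,"z":0,"rx":0,"ry":0,"rz":0},{"grip":1,"x":0,"y":32,"z":0,"rx":0,"ry":0,"rz":0},{"grip":1,"x":0,"y":32,"z":0,"rx":0,"ry":0,"rz":0}]'
python3 -m jog '[{"grip":1,"x":0,"y":32,"z":0,"rx":0,"ry":0,"rz":0},{"grip":1,"x":0,"y":32,"z":0,"rx":0,"ry":0,"rz":0},{"grip":1,"x":0,"y":32,"z":0,"rx":0,"ry":0,"rz":0},{"grip":1,"x":0,"y":32,"z":0,"rx":0,"ry":0,"rz":0},{"grip":1,"x":0,"y":32,"z":0,"rx":0,"ry":0,"rz":0},{"grip":1,"x":0,"y":32,"z":0,"rx":0,"ry":0,"rz":0},{"grip":1,"x":0,"y":32,"z":0,"rx":0,"ry":0,"rz":0},{"grip":1,"x":0,"y":32,"z":0,"rx":0,"ry":0,"rz":0}]'
python3 -m jog '[{"grip":1,"x":0,"y":32,"z":0,"rx":0,"ry":0,"rz":0},{"grip":1,"x":0,"y":32,"z":0,"rx":0,"ry":0,"rz":0},{"grip":1,"x":0,"y":32,"z":0,"rx":0,"ry":0,"rz":0},{"grip":1,"x":0,"y":32,"z":0,"rx":0,"ry":0,"rz":0},{"grip":1,"x":0,"y":32,"z":0,"rx":0,"ry":0,"rz":0},{"grip":1,"x":0,"y":32,"z":0,"rx":0,"ry":0,"rz":0},{"grip":1,"x":0,"y":24,"z":0,"rx":0,"ry":0,"rz":-2.5},{"grip":1,"x":0,"y":10,"z":0,"rx":0,"ry":0,"rz":-5}]'
python3 -m jog '[{"grip":1,"x":0,"y":0,"z":0,"rx":0,"ry":0,"rz":0},{"grip":1,"x":0,"y":0,"z":0,"rx":0,"ry":0,"rz":0}]'
python3 -c "
from h import *
plan(546,-330,340,7.5)
"
```

```text
time: 14.1
eef_pos: [0.5365, 0.1934, 0.3453]
tcp_rot: [1.0, 0.0, 0.0, 0.0]
contact_force: [-0.1, -0.6, -2.4]
opening: 0.118
time: 14.77
eef_pos: [0.5363, -0.0633, 0.3451]
tcp_rot: [1.0, -0.0, 0.0, -0.0]
contact_force: [1.2, 0.3, -3.6]
opening: 0.121
time: 15.43
eef_pos: [0.5365, -0.2911, 0.3452]
tcp_rot: [0.998, 0.065, 0.0, 0.001]
contact_force: [-1.4, 0.0, -2.0]
opening: 0.116
time: 15.6
eef_pos: [0.5368, -0.288, 0.3446]
tcp_rot: [0.998, 0.063, -0.0, -0.001]
contact_force: [0.2, -0.2, -3.0]
opening: 0.118
t 15.6 pos [ 536.8 -288.   344.6] head 7.27 TURN rz -0.23 tilt rx,ry [-0.07  0.02] SHIFT after turn [ 3.6 42.8  4.6] F [ 0.2 -0.2 -3. ] open 0.118 q [-0.66  0.2   1.8   0.    1.15 -0.79]
```

```bash
python3 -m jog '[{"grip":1,"x":1,"y":10,"z":0,"rx":0,"ry":0,"rz":-0.2},{"grip":1,"x":1.6,"y":18,"z":4,"rx":0,"ry":0,"rz":0},{"grip":1,"x":1,"y":14.8,"z":10,"rx":0,"ry":0,"rz":0},{"grip":1,"x":0,"y":0,"z":18,"rx":0,"ry":0,"rz":0},{"grip":1,"x":0,"y":0,"z":16,"rx":0,"ry":0,"rz":0},{"grip":1,"x":0,"y":0,"z":6,"rx":0,"ry":0,"rz":0},{"grip":1,"x":0,"y":0,"z":0,"rx":0,"ry":0,"rz":0},{"grip":1,"x":0,"y":0,"z":0,"rx":0,"ry":0,"rz":0}]'
python3 -c "
from h import *
plan(546,-330,258,7.5)
c=read_camera('side');f=c['frame'][:,:,::-1];cv2.imwrite('pics/g3.png',cv2.resize(f[70:180,210:320],None,fx=7,fy=5.4,interpolation=cv2.INTER_CUBIC))
c=read_camera('top');f=c['frame'][:,:,::-1];cv2.imwrite('pics/g4.png',cv2.resize(f[120:220,320:420],None,fx=7,fy=6,interpolation=cv2.INTER_CUBIC))
"
```

```text
time: 16.27
eef_pos: [0.5466, -0.3292, 0.2908]
tcp_rot: [0.998, 0.067, -0.0, -0.0]
contact_force: [-0.5, -1.0, -2.9]
opening: 0.122
t 16.27 pos [ 546.6 -329.2  290.8] head 7.7 TURN rz 0.2 tilt rx,ry [-0.02  0.02] SHIFT after turn [-0.7  0.7 32.8] F [-0.5 -1.  -2.9] open 0.122 q [-0.7   0.32  1.76 -0.    1.07 -0.84]
```

View pics/g3.png

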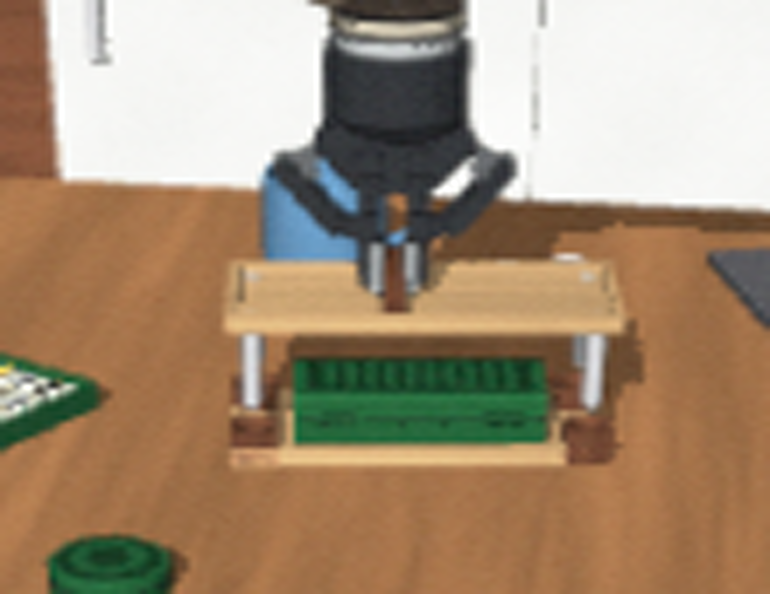

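View pics/g4.png

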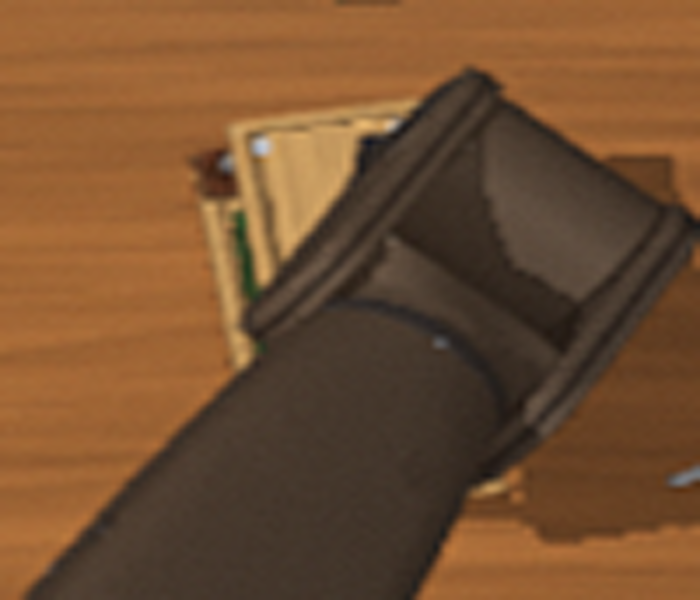

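```bash
python3 - <<'E'
from h import *
c=read_camera('side');f=c['frame'][:,:,::-1]
s=get_state();R=Ro.from_quat(s['tcp_rot']).as_matrix();p=np.array(s['eef_pos'])
def tp(x,y,z): return p+R@np.array([x-.016,-y,.248-z])
print('feet centre tip pred',proj(c,[tp(.092,.032,0),tp(-.092,.032,0),tp(.092,.032,.06),tp(-.092,.032,.06)]).round(1).tolist())
print('posttops',proj(c,[tp(a,b,.07) for a in(.092,-.092) for b in(.032,-.032)]).round(1).tolist())
a=np.radians(7.5);B=np.array([[np.cos(a),-np.sin(a)],[np.sin(a),np.cos(a)]])
def bt(x,y,z): q=B@[x,y];return np.array([.530+q[0],-.332+q[1],z])
for sx in(1,-1):
  for sy in(1,-1):
    print(sx,sy,'blocktop corners',proj(c,[bt(sx*.092+i*.013,sy*.032+j*.013,.026) for i,j in((1,1),(1,-1),(-1,-1),(-1,1))]).round(1).tolist(),'hole',proj(c,[bt(sx*.092,sy*.032,.026)]).round(1))
o=cv2.resize(f[112:162,238:303],None,fx=12,fy=12,interpolation=cv2.INTER_NEAREST)
for i in range(0,65,5):cv2.putText(o,str(238+i),(i*12,10),0,.4,(255,255,255));cv2.line(o,(i*12,0),(i*12,600),(200,200,200),1)
for i in range(0,50,5):cv2.putText(o,str(112+i),(0,i*12+10),0,.4,(255,255,255));cv2.line(o,(0,i*12),(780,i*12),(200,200,200),1)
cv2.imwrite('pics/g5.png',o)
E
```

```text
feet centre tip pred [[245.0, 144.1], [293.3, 144.2], [244.7, 129.8], [294.2, 129.9]]
posttops [[244.7, 127.3], [245.1, 119.9], [294.3, 127.5], [293.0, 120.1]]
1 1 blocktop corners [[242.0, 150.1], [242.2, 146.8], [248.9, 146.8], [248.8, 150.1]] hole [[245.5 148.5]]
1 -1 blocktop corners [[242.5, 142.2], [242.7, 139.1], [249.2, 139.1], [249.1, 142.2]] hole [[245.9 140.6]]
-1 1 blocktop corners [[290.2, 150.2], [289.8, 146.9], [296.5, 146.9], [297.0, 150.2]] hole [[293.4 148.5]]
-1 -1 blocktop corners [[289.1, 142.2], [288.6, 139.1], [295.1, 139.2], [295.7, 142.2]] hole [[292.1 140.7]]
```

View pics/g5.png

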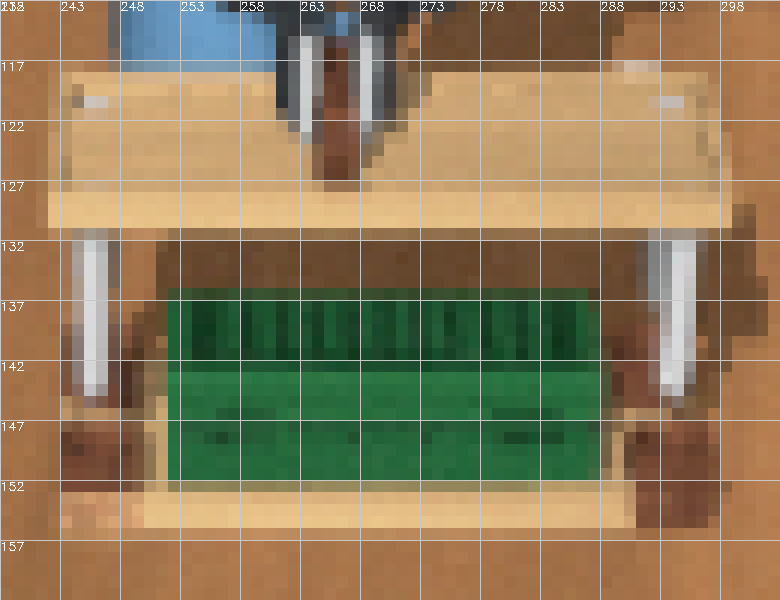

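Both the post feet (245,145) and (293.5,145) and the blocks agree with the model to within about half a pixel. I descend into the sockets.

```bash
python3 -m jog '[{"grip":1,"x":-0.7,"y":0.7,"z":5,"rx":0,"ry":0,"rz":0.2},{"grip":1,"x":0,"y":0,"z":6,"rx":0,"ry":0,"rz":0},{"grip":1,"x":0,"y":0,"z":4,"rx":0,"ry":0,"rz":0},{"grip":1,"x":0,"y":0,"z":2,"rx":0,"ry":0,"rz":0},{"grip":1,"x":0,"y":0,"z":0,"rx":0,"ry":0,"rz":0}]'
python3 -m jog '[{"grip":1,"x":0,"y":0,"z":2,"rx":0,"ry":0,"rz":0},{"grip":1,"x":0,"y":0,"z":2,"rx":0,"ry":0,"rz":0},{"grip":1,"x":0,"y":0,"z":0,"rx":0,"ry":0,"rz":0}]'
python3 -c "
from h import *
plan(546,-330,258,7.5)"
```

```text
time: 16.83
eef_pos: [0.5457, -0.3305, 0.2735]
tcp_rot: [0.998, 0.065, -0.0, -0.0]
contact_force: [-0.8, 0.5, -1.5]
opening: 0.127
time: 17.08
eef_pos: [0.546, -0.3308, 0.2702]
tcp_rot: [0.998, 0.066, 0.001, 0.001]
contact_force: [1.2, -1.5, -1.5]
opening: 0.119
t 17.08 pos [ 546.  -330.8  270.2] head 7.52 TURN rz 0.02 tilt rx,ry [ 0.15 -0.1 ] SHIFT after turn [ 0.1 -0.8 12.2] F [ 1.2 -1.5 -1.5] open 0.119 q [-0.7   0.34  1.77 -0.    1.03 -0.83]
```

```bash
python3 -m jog '[{"grip":1,"x":0,"y":0,"z":2,"rx":0,"ry":0,"rz":0},{"grip":1,"x":0,"y":0,"z":2,"rx":0,"ry":0,"rz":0},{"grip":1,"x":0,"y":0,"z":0,"rx":0,"ry":0,"rz":0}]'
python3 -m jog '[{"grip":1,"x":0,"y":0,"z":2,"rx":0,"ry":0,"rz":0},{"grip":1,"x":0,"y":0,"z":2,"rx":0,"ry":0,"rz":0},{"grip":1,"x":0,"y":0,"z":0,"rx":0,"ry":0,"rz":0}]'
```

```text
time: 17.33
eef_pos: [0.5459, -0.331, 0.2656]
tcp_rot: [0.998, 0.066, 0.001, 0.001]
contact_force: [2.9, -3.0, -2.3]
opening: 0.123
time: 17.58
eef_pos: [0.5459, -0.3309, 0.2618]
tcp_rot: [0.998, 0.066, 0.001, 0.001]
contact_force: [2.2, -4.5, -1.4]
opening: 0.119
```

```bash
python3 -m jog '[{"grip":1,"x":0.4,"y":0.8,"z":1,"rx":0,"ry":0,"rz":0},{"grip":1,"x":0,"y":0,"z":1.5,"rx":0,"ry":0,"rz":0},{"grip":1,"x":0,"y":0,"z":0,"rx":0,"ry":0,"rz":0}]'
python3 -m jog '[{"grip":1,"x":0,"y":0,"z":1,"rx":0,"ry":0,"rz":0},{"grip":1,"x":0,"y":0,"z":0,"rx":0,"ry":0,"rz":0}]'
python3 -m jog '[{"grip":1,"x":0,"y":0,"z":1,"rx":0,"ry":0,"rz":0},{"grip":1,"x":0,"y":0,"z":0,"rx":0,"ry":0,"rz":0}]'
```

```text
time: 17.83
eef_pos: [0.5463, -0.3314, 0.2591]
tcp_rot: [0.998, 0.065, 0.0, 0.0]
contact_force: [3.2, -3.3, -1.2]
opening: 0.119
time: 18.0
eef_pos: [0.5463, -0.3315, 0.2585]
tcp_rot: [0.998, 0.065, 0.0, 0.0]
contact_force: [1.9, -4.4, 0.1]
opening: 0.121
time: 18.17
eef_pos: [0.5463, -0.3317, 0.2583]
tcp_rot: [0.998, 0.065, 0.0, 0.001]
contact_force: [1.5, -4.2, 4.6]
opening: 0.12
```

Seated: the TCP stopped 10 mm above its height at pick-up, with supporting force. Releasing.

```bash
python3 -m jog '[{"grip":0.5,"x":0,"y":0,"z":0,"rx":0,"ry":0,"rz":0},{"grip":0,"x":0,"y":0,"z":0,"rx":0,"ry":0,"rz":0},{"grip":0,"x":0,"y":0,"z":0,"rx":0,"ry":0,"rz":0},{"grip":0,"x":0,"y":0,"z":0,"rx":0,"ry":0,"rz":0},{"grip":0,"x":0,"y":0,"z":-10,"rx":0,"ry":0,"rz":0},{"grip":0,"x":0,"y":0,"z":-25,"rx":0,"ry":0,"rz":0},{"grip":0,"x":0,"y":0,"z":-30,"rx":0,"ry":0,"rz":0},{"grip":0,"x":0,"y":0,"z":-25,"rx":0,"ry":0,"rz":0}]'
python3 -c "
from h import *
plan(453,88,300,63.8)
c=read_camera('side');f=c['frame'][:,:,::-1];cv2.imwrite('pics/h1.png',cv2.resize(f[70:180,210:320],None,fx=7,fy=5.4,interpolation=cv2.INTER_CUBIC))
"
```

```text
time: 18.83
eef_pos: [0.5462, -0.3311, 0.349]
tcp_rot: [0.998, 0.065, -0.0, -0.0]
contact_force: [1.5, -1.4, 0.5]
opening: 1.0
t 18.83 pos [ 546.2 -331.1  349. ] head 7.45 TURN rz -56.35 tilt rx,ry [-0.05  0.  ] SHIFT after turn [ 334.9 -268.6   49. ] F [ 1.5 -1.4  0.5] open 1.0 q [-0.7   0.26  1.72  0.    1.17 -0.83]
```

View pics/h1.png

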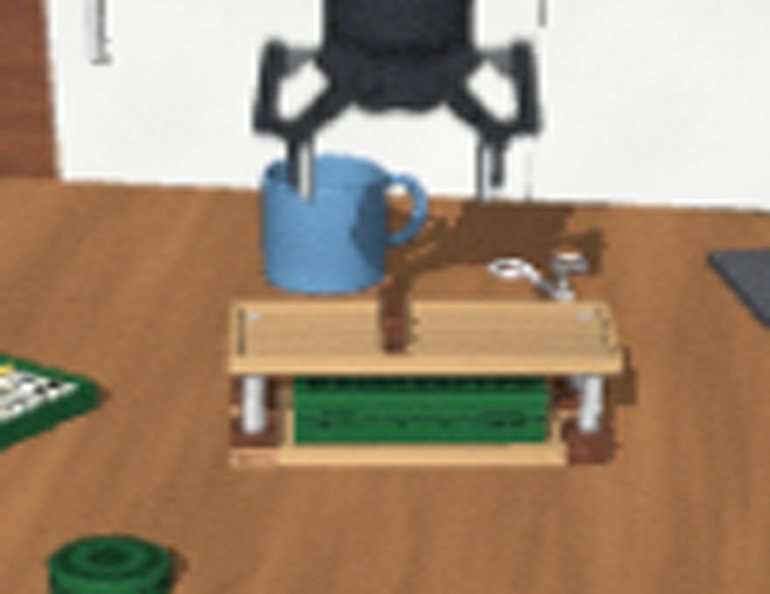

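```bash
python3 -m jog '[{"grip":0,"x":0,"y":0,"z":0,"rx":0,"ry":0,"rz":-7},{"grip":0,"x":0,"y":0,"z":0,"rx":0,"ry":0,"rz":-7},{"grip":0,"x":0,"y":0,"z":0,"rx":0,"ry":0,"rz":-7},{"grip":0,"x":0,"y":0,"z":0,"rx":0,"ry":0,"rz":-7},{"grip":0,"x":0,"y":0,"z":0,"rx":0,"ry":0,"rz":-7},{"grip":0,"x":0,"y":0,"z":0,"rx":0,"ry":0,"rz":-7},{"grip":0,"x":0,"y":0,"z":0,"rx":0,"ry":0,"rz":-7},{"grip":0,"x":0,"y":0,"z":0,"rx":0,"ry":0,"rz":-7}]'
python3 -m jog '[{"grip":0,"x":16,"y":-13,"z":0,"rx":0,"ry":0,"rz":-0.4},{"grip":0,"x":26,"y":-21,"z":0,"rx":0,"ry":0,"rz":0},{"grip":0,"x":28,"y":-22,"z":0,"rx":0,"ry":0,"rz":0},{"grip":0,"x":28,"y":-22,"z":0,"rx":0,"ry":0,"rz":0},{"grip":0,"x":28,"y":-22,"z":0,"rx":0,"ry":0,"rz":0},{"grip":0,"x":28,"y":-22,"z":0,"rx":0,"ry":0,"rz":0},{"grip":0,"x":28,"y":-22,"z":5,"rx":0,"ry":0,"rz":0},{"grip":0,"x":28,"y":-22,"z":10,"rx":0,"ry":0,"rz":0}]'
python3 -m jog '[{"grip":0,"x":28,"y":-22,"z":10,"rx":0,"ry":0,"rz":0},{"grip":0,"x":28,"y":-22,"z":10,"rx":0,"ry":0,"rz":0},{"grip":0,"x":28,"y":-22,"z":10,"rx":0,"ry":0,"rz":0},{"grip":0,"x":25,"y":-22,"z":4,"rx":0,"ry":0,"rz":0},{"grip":0,"x":14,"y":-12,"z":0,"rx":0,"ry":0,"rz":0},{"grip":0,"x":0,"y":0,"z":0,"rx":0,"ry":0,"rz":0},{"grip":0,"x":0,"y":0,"z":0,"rx":0,"ry":0,"rz":0}]'
python3 -c "
from h import *
plan(453,88,176,63.8)
c=read_camera('top')
m=green(c)
for k in blobs(m):
  r=cv2.minAreaRect((cast(c,k[:,0,:],.024)[:,:2]*1000).astype(np.float32));print(np.round(r[0]),np.round(r[1]),round(r[2],1))
c=read_camera('side');f=c['frame'][:,:,::-1];cv2.imwrite('pics/h2.png',cv2.resize(f[100:250,210:340],None,fx=6,fy=4,interpolation=cv2.INTER_CUBIC))
"
```

```text
time: 19.55
eef_pos: [0.5461, -0.331, 0.3476]
tcp_rot: [0.849, 0.528, 0.0, -0.0]
contact_force: [-0.2, 0.4, 0.2]
opening: 1.001
time: 20.22
eef_pos: [0.4895, -0.0681, 0.334]
tcp_rot: [0.849, 0.529, 0.001, 0.001]
contact_force: [0.9, 0.8, -0.3]
opening: 0.998
time: 20.8
eef_pos: [0.454, 0.0856, 0.2986]
tcp_rot: [0.848, 0.53, 0.0, 0.0]
contact_force: [-0.1, -0.3, 0.9]
opening: 1.002
t 20.8 pos [454.   85.6 298.6] head 64.0 TURN rz 0.2 tilt rx,ry [ 0.02 -0.  ] SHIFT after turn [  1.7  -1.9 122.6] F [-0.1 -0.3  0.9] open 1.002 q [-0.03 -0.07  2.18 -0.    1.04 -1.15]
[ 659. -110.] [58. 55.] 89.0
```

View pics/h2.png

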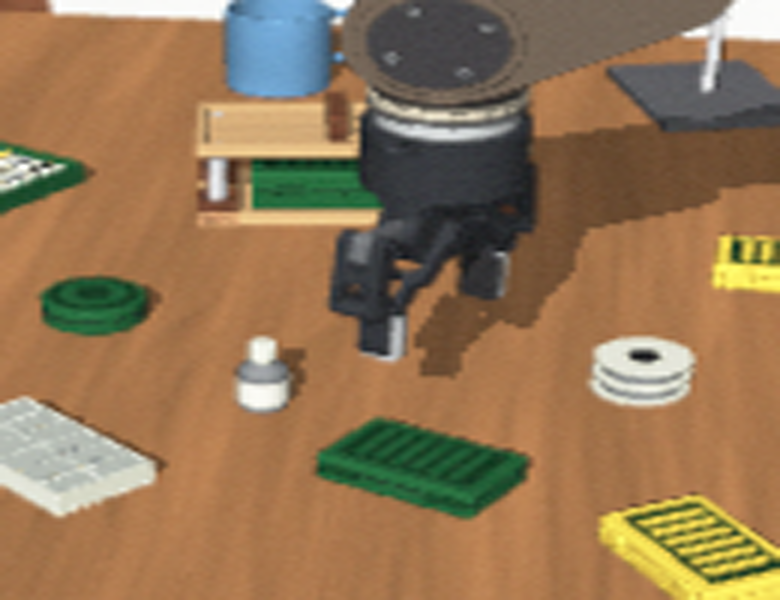

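```bash
python3 -m jog '[{"grip":0,"x":1.7,"y":-1.9,"z":12,"rx":0,"ry":0,"rz":0.2},{"grip":0,"x":0,"y":0,"z":24,"rx":0,"ry":0,"rz":0},{"grip":0,"x":0,"y":0,"z":28,"rx":0,"ry":0,"rz":0},{"grip":0,"x":0,"y":0,"z":26,"rx":0,"ry":0,"rz":0},{"grip":0,"x":0,"y":0,"z":18,"rx":0,"ry":0,"rz":0},{"grip":0,"x":0,"y":0,"z":10,"rx":0,"ry":0,"rz":0},{"grip":0,"x":0,"y":0,"z":3.5,"rx":0,"ry":0,"rz":0},{"grip":0,"x":0,"y":0,"z":0,"rx":0,"ry":0,"rz":0}]'
python3 -c "
from h import *
plan(453,88,177,63.8)
c=read_camera('side');f=c['frame'][:,:,::-1];cv2.imwrite('pics/h3.png',cv2.resize(f[140:250,230:330],None,fx=7,fy=5.4,interpolation=cv2.INTER_CUBIC))
"
```

```text
time: 21.57
eef_pos: [0.4536, 0.0865, 0.1765]
tcp_rot: [0.85, 0.527, -0.0, -0.0]
contact_force: [0.3, 0.3, 0.6]
opening: 1.0
t 21.57 pos [453.6  86.5 176.5] head 63.58 TURN rz -0.22 tilt rx,ry [-0.05  0.02] SHIFT after turn [ 1.1 -1.2 -0.5] F [0.3 0.3 0.6] open 1.0 q [-0.03  0.15  2.22 -0.    0.77 -1.14]
```

View pics/h3.png

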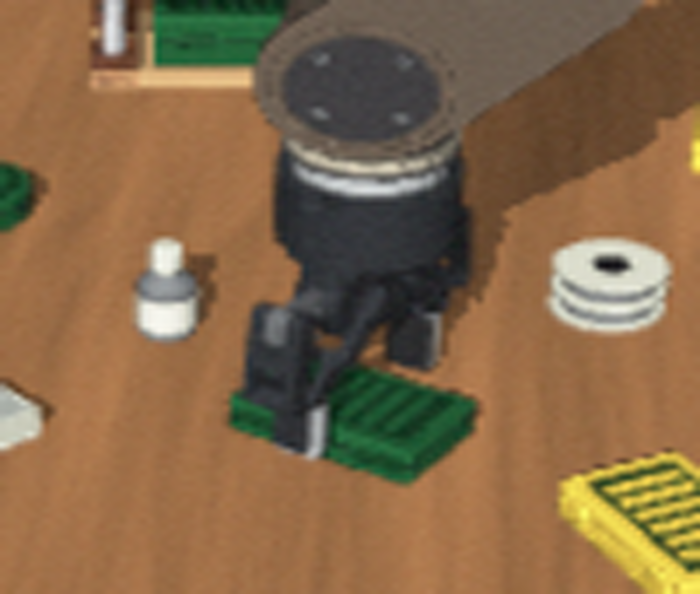

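```bash
python3 -m jog '[{"grip":1,"x":0,"y":-1,"z":0,"rx":0,"ry":0,"rz":0},{"grip":1,"x":0,"y":0,"z":0,"rx":0,"ry":0,"rz":0},{"grip":1,"x":0,"y":0,"z":0,"rx":0,"ry":0,"rz":0},{"grip":1,"x":0,"y":0,"z":0,"rx":0,"ry":0,"rz":0},{"grip":1,"x":0,"y":0,"z":0,"rx":0,"ry":0,"rz":0},{"grip":1,"x":0,"y":0,"z":0,"rx":0,"ry":0,"rz":0}]' 50
python3 -m jog '[{"grip":1,"x":0,"y":0,"z":-5,"rx":0,"ry":0,"rz":0},{"grip":1,"x":0,"y":0,"z":-20,"rx":0,"ry":0,"rz":0},{"grip":1,"x":0,"y":0,"z":-30,"rx":0,"ry":0,"rz":0},{"grip":1,"x":0,"y":0,"z":-35,"rx":0,"ry":0,"rz":0},{"grip":1,"x":0,"y":0,"z":-35,"rx":0,"ry":0,"rz":0},{"grip":1,"x":0,"y":0,"z":-30,"rx":0,"ry":0,"rz":0},{"grip":1,"x":0,"y":0,"z":-15,"rx":0,"ry":0,"rz":0},{"grip":1,"x":0,"y":0,"z":0,"rx":0,"ry":0,"rz":0}]'
python3 -c "
from h import *
a=np.radians(7.5);x,y=530.4-45*np.cos(a),-333.8-45*np.sin(a);print(x,y)
plan(x,y,345,97.5)
c=read_camera('side');f=c['frame'][:,:,::-1];cv2.imwrite('pics/h4.png',cv2.resize(f[90:200,230:330],None,fx=7,fy=5.4,interpolation=cv2.INTER_CUBIC))
"
```

```text
time: 22.12
eef_pos: [0.4533, 0.0878, 0.1784]
tcp_rot: [0.85, 0.528, 0.001, 0.001]
contact_force: [0.2, -0.6, 7.2]
opening: 0.663
time: 22.78
eef_pos: [0.4532, 0.0878, 0.3516]
tcp_rot: [0.849, 0.528, 0.004, 0.003]
contact_force: [-0.2, -0.3, 0.4]
opening: 0.667
485.7849812381785 -339.67367864990234
t 22.78 pos [453.2  87.8 351.6] head 63.69 TURN rz -33.81 tilt rx,ry [ 0.49 -0.22] SHIFT after turn [-428.1  -23.5    6.6] F [-0.2 -0.3  0.4] open 0.667 q [-0.03 -0.15  2.14  0.    1.14 -1.14]
```

View pics/h4.png

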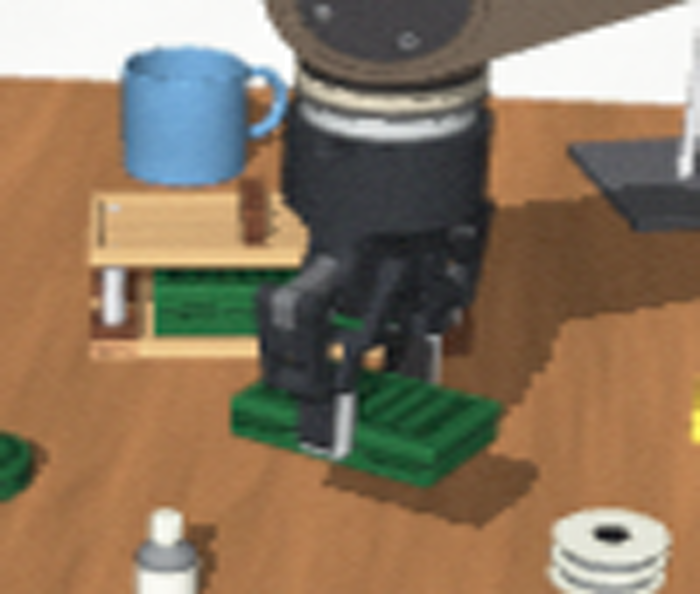

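```bash
python3 -m jog '[{"grip":1,"x":0,"y":0,"z":0,"rx":0,"ry":0,"rz":-6.8},{"grip":1,"x":0,"y":0,"z":0,"rx":0,"ry":0,"rz":-7},{"grip":1,"x":0,"y":0,"z":0,"rx":0,"ry":0,"rz":-7},{"grip":1,"x":0,"y":0,"z":0,"rx":0,"ry":0,"rz":-7},{"grip":1,"x":0,"y":0,"z":0,"rx":0,"ry":0,"rz":-6},{"grip":1,"x":-15,"y":-0.8,"z":0,"rx":0,"ry":0,"rz":0},{"grip":1,"x":-30,"y":-1.6,"z":0,"rx":0,"ry":0,"rz":0},{"grip":1,"x":-36,"y":-2,"z":0,"rx":0,"ry":0,"rz":0}]'
python3 -m jog '[{"grip":1,"x":-36,"y":-2,"z":0,"rx":0,"ry":0,"rz":0},{"grip":1,"x":-36,"y":-2,"z":0,"rx":0,"ry":0,"rz":0},{"grip":1,"x":-36,"y":-2,"z":0,"rx":0,"ry":0,"rz":0},{"grip":1,"x":-36,"y":-2,"z":0,"rx":0,"ry":0,"rz":0},{"grip":1,"x":-36,"y":-2,"z":0,"rx":0,"ry":0,"rz":0},{"grip":1,"x":-36,"y":-2,"z":0,"rx":0,"ry":0,"rz":0},{"grip":1,"x":-36,"y":-2,"z":0,"rx":0,"ry":0,"rz":0},{"grip":1,"x":-30,"y":-2,"z":0,"rx":0,"ry":0,"rz":0}]'
python3 -m jog '[{"grip":1,"x":-25,"y":-2,"z":0,"rx":0,"ry":0,"rz":0},{"grip":1,"x":-20,"y":-1,"z":0,"rx":0,"ry":0,"rz":0},{"grip":1,"x":-15,"y":0,"z":5,"rx":0,"ry":0,"rz":0},{"grip":1,"x":-5,"y":0,"z":10,"rx":0,"ry":0,"rz":0},{"grip":1,"x":0,"y":0,"z":15,"rx":0,"ry":0,"rz":0},{"grip":1,"x":0,"y":0,"z":10,"rx":0,"ry":0,"rz":0},{"grip":1,"x":0,"y":0,"z":0,"rx":0,"ry":0,"rz":0},{"grip":1,"x":0,"y":0,"z":0,"rx":0,"ry":0,"rz":0}]'
python3 -c "
from h import *
plan(485.8,-339.7,260,97.5)
c=read_camera('side');f=c['frame'][:,:,::-1];cv2.imwrite('pics/h5.png',cv2.resize(f[70:180,210:320],None,fx=7,fy=5.4,interpolation=cv2.INTER_CUBIC))
"
```

```text
time: 23.5
eef_pos: [0.4575, 0.0072, 0.3438]
tcp_rot: [0.658, 0.753, -0.001, -0.002]
contact_force: [1.9, -0.0, -1.1]
opening: 0.665
time: 24.17
eef_pos: [0.4784, -0.2767, 0.3436]
tcp_rot: [0.66, 0.751, -0.0, -0.002]
contact_force: [0.9, 0.3, -0.4]
opening: 0.666
time: 24.83
eef_pos: [0.4843, -0.3386, 0.3044]
tcp_rot: [0.659, 0.752, 0.0, -0.002]
contact_force: [0.8, 0.3, 0.4]
opening: 0.666
t 24.83 pos [ 484.3 -338.6  304.4] head 97.51 TURN rz 0.01 tilt rx,ry [-0.16 -0.21] SHIFT after turn [-1.3  1.3 44.4] F [0.8 0.3 0.4] open 0.666 q [-0.78  0.21  1.87  0.    1.07 -2.48]
```

View pics/h5.png

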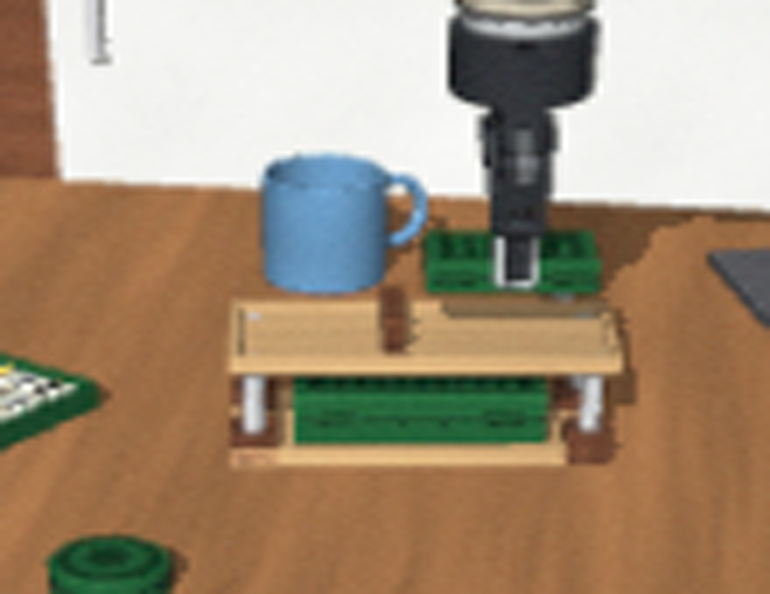

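```bash
python3 -m jog '[{"grip":1,"x":-1,"y":1,"z":8,"rx":0,"ry":0,"rz":0},{"grip":1,"x":0,"y":0,"z":12,"rx":0,"ry":0,"rz":0},{"grip":1,"x":0,"y":0,"z":12,"rx":0,"ry":0,"rz":0},{"grip":1,"x":0,"y":0,"z":6,"rx":0,"ry":0,"rz":0},{"grip":1,"x":0,"y":0,"z":3,"rx":0,"ry":0,"rz":0},{"grip":1,"x":0,"y":0,"z":0,"rx":0,"ry":0,"rz":0}]'
python3 -m jog '[{"grip":1,"x":0,"y":0,"z":1.5,"rx":0,"ry":0,"rz":0},{"grip":1,"x":0,"y":0,"z":0,"rx":0,"ry":0,"rz":0}]'
python3 -c "
from h import *
plan(485.8,-339.7,258.4,97.5)
c=read_camera('side');f=c['frame'][:,:,::-1];cv2.imwrite('pics/h6.png',cv2.resize(f[70:180,210:320],None,fx=7,fy=5.4,interpolation=cv2.INTER_CUBIC))
"
```

```text
time: 25.38
eef_pos: [0.4855, -0.3402, 0.2641]
tcp_rot: [0.66, 0.752, 0.0, -0.001]
contact_force: [-0.4, 1.2, -0.2]
opening: 0.665
time: 25.55
eef_pos: [0.486, -0.3407, 0.2644]
tcp_rot: [0.66, 0.752, -0.0, 0.0]
contact_force: [0.2, 0.9, 0.0]
opening: 0.664
t 25.55 pos [ 486.  -340.7  264.4] head 97.47 TURN rz -0.03 tilt rx,ry [0.02 0.03] SHIFT after turn [ 1.  -0.1  6. ] F [0.2 0.9 0. ] open 0.664 q [-0.78  0.26  1.88  0.    1.   -2.48]
```

View pics/h6.png

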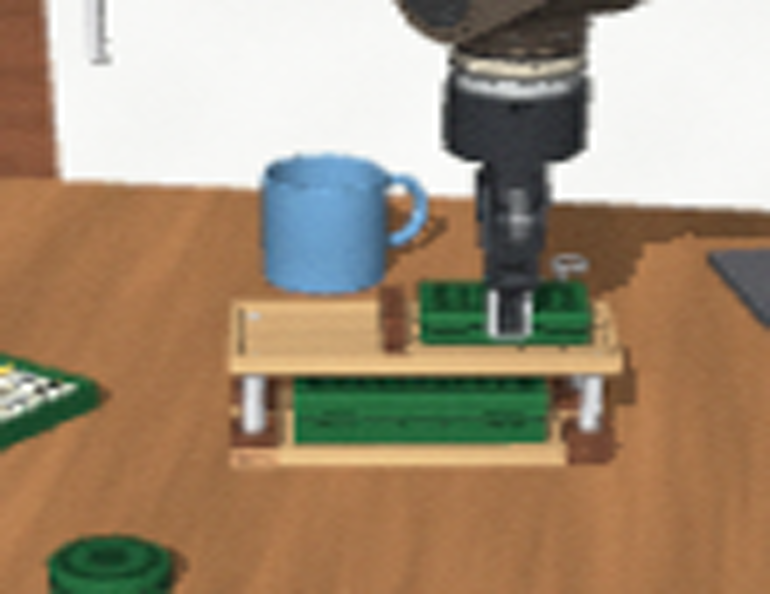

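```bash
python3 -m jog '[{"grip":1,"x":0,"y":0,"z":2,"rx":0,"ry":0,"rz":0},{"grip":1,"x":0,"y":0,"z":1.5,"rx":0,"ry":0,"rz":0},{"grip":1,"x":0,"y":0,"z":0,"rx":0,"ry":0,"rz":0}]'
python3 -m jog '[{"grip":1,"x":0,"y":0,"z":1.5,"rx":0,"ry":0,"rz":0},{"grip":1,"x":0,"y":0,"z":0,"rx":0,"ry":0,"rz":0}]'
python3 -m jog '[{"grip":1,"x":0,"y":0,"z":1,"rx":0,"ry":0,"rz":0},{"grip":1,"x":0,"y":0,"z":0,"rx":0,"ry":0,"rz":0}]'
```

```text
time: 25.85
eef_pos: [0.4858, -0.3405, 0.2606]
tcp_rot: [0.66, 0.752, -0.0, -0.0]
contact_force: [0.0, -0.8, -0.6]
opening: 0.663
time: 26.02
eef_pos: [0.4858, -0.3405, 0.259]
tcp_rot: [0.66, 0.752, 0.0, -0.0]
contact_force: [0.4, -0.1, -2.0]
opening: 0.662
time: 26.18
eef_pos: [0.486, -0.3406, 0.2585]
tcp_rot: [0.66, 0.752, 0.0, 0.0]
contact_force: [-0.4, 0.0, 0.3]
opening: 0.663
```

```bash
python3 -m jog '[{"grip":1,"x":0,"y":0,"z":0.7,"rx":0,"ry":0,"rz":0},{"grip":1,"x":0,"y":0,"z":0,"rx":0,"ry":0,"rz":0}]'
```

```text
time: 26.35
eef_pos: [0.486, -0.3407, 0.2583]
tcp_rot: [0.66, 0.752, 0.0, -0.0]
contact_force: [-2.4, 1.0, 4.1]
opening: 0.664
```

Support force is present at the expected height, so I release.

```bash
python3 -m jog '[{"grip":0.1,"x":0,"y":0,"z":0,"rx":0,"ry":0,"rz":0},{"grip":0,"x":0,"y":0,"z":0,"rx":0,"ry":0,"rz":0},{"grip":0,"x":0,"y":0,"z":0,"rx":0,"ry":0,"rz":0},{"grip":0,"x":0,"y":0,"z":0,"rx":0,"ry":0,"rz":0},{"grip":0,"x":0,"y":0,"z":-8,"rx":0,"ry":0,"rz":0},{"grip":0,"x":0,"y":0,"z":-25,"rx":0,"ry":0,"rz":0},{"grip":0,"x":0,"y":0,"z":-30,"rx":0,"ry":0,"rz":0},{"grip":0,"x":0,"y":0,"z":-20,"rx":0,"ry":0,"rz":0}]'
python3 -c "
from h import *
plan(659,-109.5,340,97.5)
c=read_camera('side');f=c['frame'][:,:,::-1];cv2.imwrite('pics/h7.png',cv2.resize(f[70:180,210:320],None,fx=7,fy=5.4,interpolation=cv2.INTER_CUBIC))
k=[k for k in blobs(green(c)) if cv2.boundingRect(k)[0] in range(205,230)]
for q in k: print(cv2.boundingRect(q))
print(proj(c,[[.659,-.1095,.024],[.659,-.1095,0]]))
"
```

```text
time: 27.02
eef_pos: [0.4862, -0.3408, 0.3434]
tcp_rot: [0.66, 0.752, -0.0, 0.001]
contact_force: [0.6, -0.5, 0.1]
opening: 1.002
t 27.02 pos [ 486.2 -340.8  343.4] head 97.47 TURN rz -0.03 tilt rx,ry [0.09 0.12] SHIFT after turn [206.8 201.5   3.4] F [ 0.6 -0.5  0.1] open 1.002 q [-0.78  0.17  1.84  0.    1.14 -2.48]
(217, 170, 17, 14)
[[225.53729008 173.08732446]
 [225.8760568  178.86140008]]
```

View pics/h7.png

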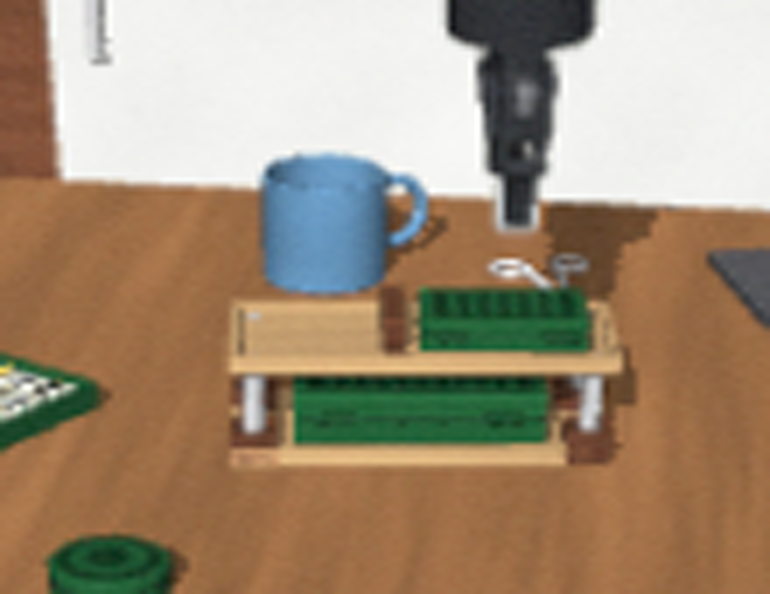

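```bash
python3 -m jog '[{"grip":0,"x":15,"y":15,"z":0,"rx":0,"ry":0,"rz":0},{"grip":0,"x":28,"y":27,"z":0,"rx":0,"ry":0,"rz":0},{"grip":0,"x":28,"y":27,"z":0,"rx":0,"ry":0,"rz":0},{"grip":0,"x":28,"y":27,"z":0,"rx":0,"ry":0,"rz":0},{"grip":0,"x":28,"y":27,"z":0,"rx":0,"ry":0,"rz":0},{"grip":0,"x":28,"y":27,"z":0,"rx":0,"ry":0,"rz":0},{"grip":0,"x":28,"y":27,"z":10,"rx":0,"ry":0,"rz":0},{"grip":0,"x":23,"y":25,"z":20,"rx":0,"ry":0,"rz":0}]'
python3 -m jog '[{"grip":0,"x":0,"y":0,"z":25,"rx":0,"ry":0,"rz":0},{"grip":0,"x":0,"y":0,"z":25,"rx":0,"ry":0,"rz":0},{"grip":0,"x":0,"y":0,"z":20,"rx":0,"ry":0,"rz":0},{"grip":0,"x":0,"y":0,"z":10,"rx":0,"ry":0,"rz":0},{"grip":0,"x":0,"y":0,"z":0,"rx":0,"ry":0,"rz":0},{"grip":0,"x":0,"y":0,"z":0,"rx":0,"ry":0,"rz":0}]'
python3 -c "
from h import *
plan(660,-109.5,177,97.5)
c=read_camera('side');f=c['frame'][:,:,::-1];cv2.imwrite('pics/i1.png',cv2.resize(f[90:200,180:290],None,fx=7,fy=5.4,interpolation=cv2.INTER_CUBIC))
"
```

```text
time: 27.73
eef_pos: [0.6614, -0.108, 0.314]
tcp_rot: [0.659, 0.752, 0.002, 0.003]
contact_force: [0.1, -0.6, 0.3]
opening: 0.999
time: 28.23
eef_pos: [0.6595, -0.1102, 0.2306]
tcp_rot: [0.66, 0.752, -0.0, -0.0]
contact_force: [0.2, -0.1, 0.6]
opening: 1.007
t 28.23 pos [ 659.5 -110.2  230.6] head 97.45 TURN rz -0.05 tilt rx,ry [-0.02 -0.01] SHIFT after turn [ 0.7  0.6 53.6] F [ 0.2 -0.1  0.6] open 1.007 q [-0.32  0.45  1.7   0.    0.99 -2.02]
```

View pics/i1.png

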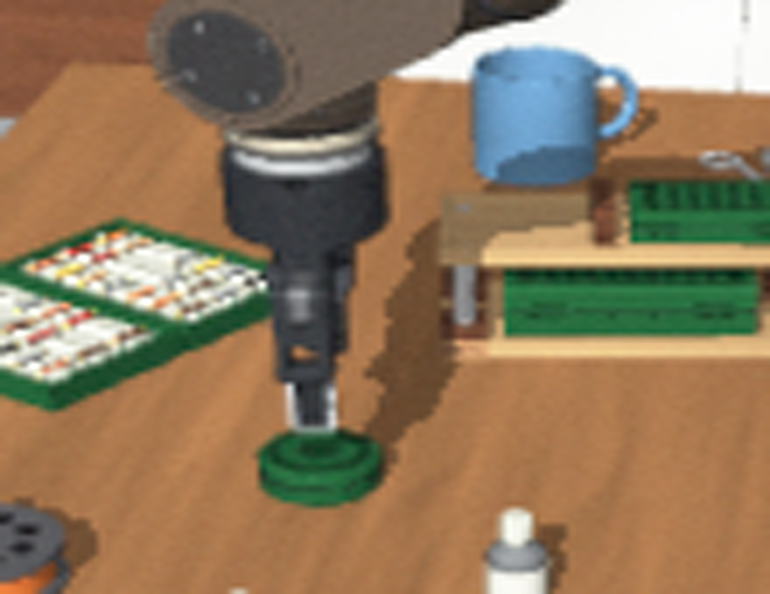

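```bash
python3 -c "
from h import *
c=read_camera('side')
print(proj(c,[[.6545,-.068,.072],[.66,-.1095,.012],[.655,-.1095,.012]]))
"
python3 -m jog '[{"grip":0,"x":0.7,"y":-0.5,"z":10,"rx":0,"ry":0,"rz":0},{"grip":0,"x":0,"y":0,"z":16,"rx":0,"ry":0,"rz":0},{"grip":0,"x":0,"y":0,"z":16,"rx":0,"ry":0,"rz":0},{"grip":0,"x":0,"y":0,"z":8,"rx":0,"ry":0,"rz":0},{"grip":0,"x":0,"y":0,"z":3,"rx":0,"ry":0,"rz":0},{"grip":0,"x":0,"y":0,"z":0,"rx":0,"ry":0,"rz":0},{"grip":0,"x":0,"y":0,"z":0,"rx":0,"ry":0,"rz":0}]'

```

```text
[[223.68409085 167.6568381 ]
 [225.42540451 175.96924686]
 [226.83662216 176.0714044 ]]
time: 28.92
eef_pos: [0.659, -0.1095, 0.1776]
tcp_rot: [0.66, 0.752, 0.0, 0.0]
contact_force: [-0.1, -0.7, 0.3]
opening: 1.0
```

```bash
python3 -m jog '[{"grip":1,"x":0,"y":0.5,"z":0,"rx":0,"ry":0,"rz":0},{"grip":1,"x":0,"y":0,"z":0,"rx":0,"ry":0,"rz":0},{"grip":1,"x":0,"y":0,"z":0,"rx":0,"ry":0,"rz":0},{"grip":1,"x":0,"y":0,"z":0,"rx":0,"ry":0,"rz":0},{"grip":1,"x":0,"y":0,"z":0,"rx":0,"ry":0,"rz":0},{"grip":1,"x":0,"y":0,"z":0,"rx":0,"ry":0,"rz":0}]' 50
python3 -m jog '[{"grip":1,"x":0,"y":0,"z":-5,"rx":0,"ry":0,"rz":0},{"grip":1,"x":0,"y":0,"z":-20,"rx":0,"ry":0,"rz":0},{"grip":1,"x":0,"y":0,"z":-30,"rx":0,"ry":0,"rz":0},{"grip":1,"x":0,"y":0,"z":-35,"rx":0,"ry":0,"rz":0},{"grip":1,"x":0,"y":0,"z":-35,"rx":0,"ry":0,"rz":0},{"grip":1,"x":0,"y":0,"z":-30,"rx":0,"ry":0,"rz":0},{"grip":1,"x":0,"y":0,"z":-10,"rx":0,"ry":0,"rz":0},{"grip":1,"x":0,"y":0,"z":0,"rx":0,"ry":0,"rz":0}]'
python3 -c "
from h import *
a=np.radians(7.5);x,y=530.4+61*np.cos(a),-333.8+61*np.sin(a);print(x,y)
plan(x,y,345,97.5)
c=read_camera('side');f=c['frame'][:,:,::-1];cv2.imwrite('pics/i2.png',cv2.resize(f[70:180,180:290],None,fx=7,fy=5.4,interpolation=cv2.INTER_CUBIC))
"
```

```text
time: 29.42
eef_pos: [0.6601, -0.1096, 0.1793]
tcp_rot: [0.66, 0.752, 0.001, 0.001]
contact_force: [-0.6, -1.5, 5.7]
opening: 0.703
time: 30.08
eef_pos: [0.6599, -0.1095, 0.3462]
tcp_rot: [0.66, 0.752, 0.001, 0.003]
contact_force: [1.1, -1.0, -1.4]
opening: 0.698
590.8781365438024 -325.8379022745769
t 30.08 pos [ 659.9 -109.5  346.2] head 97.47 TURN rz -0.03 tilt rx,ry [0.33 0.16] SHIFT after turn [-205.5  -96.7    1.2] F [ 1.1 -1.  -1.4] open 0.698 q [-0.32  0.32  1.64 -0.    1.17 -2.02]
```

View pics/i2.png

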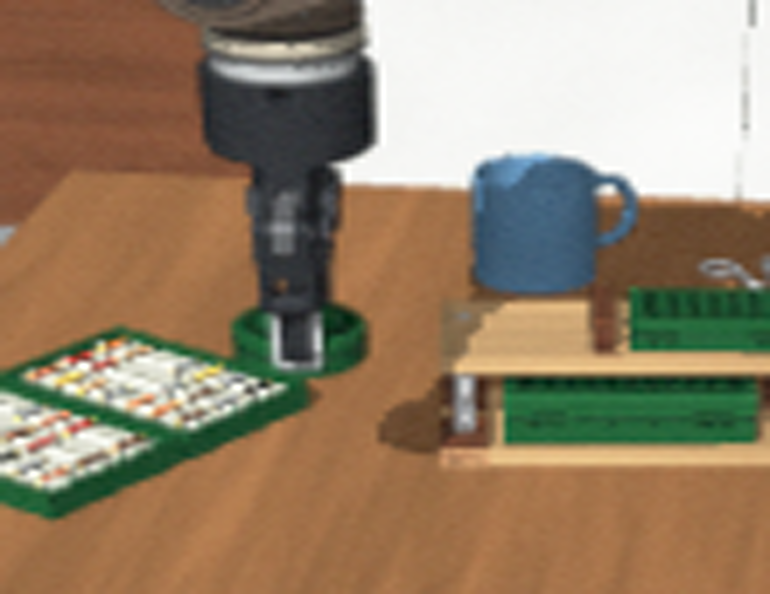

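```bash
python3 -m jog '[{"grip":1,"x":-13,"y":-6,"z":0,"rx":0,"ry":0,"rz":0},{"grip":1,"x":-25,"y":-12,"z":0,"rx":0,"ry":0,"rz":0},{"grip":1,"x":-32,"y":-15,"z":0,"rx":0,"ry":0,"rz":0},{"grip":1,"x":-35,"y":-16,"z":0,"rx":0,"ry":0,"rz":0},{"grip":1,"x":-35,"y":-16,"z":0,"rx":0,"ry":0,"rz":0},{"grip":1,"x":-32,"y":-16,"z":0,"rx":0,"ry":0,"rz":0},{"grip":1,"x":-22,"y":-10,"z":0,"rx":0,"ry":0,"rz":0},{"grip":1,"x":-11,"y":-6,"z":0,"rx":0,"ry":0,"rz":0}]'
python3 -m jog '[{"grip":1,"x":0,"y":0,"z":10,"rx":0,"ry":0,"rz":0},{"grip":1,"x":0,"y":0,"z":15,"rx":0,"ry":0,"rz":0},{"grip":1,"x":0,"y":0,"z":15,"rx":0,"ry":0,"rz":0},{"grip":1,"x":0,"y":0,"z":5,"rx":0,"ry":0,"rz":0},{"grip":1,"x":0,"y":0,"z":0,"rx":0,"ry":0,"rz":0},{"grip":1,"x":0,"y":0,"z":0,"rx":0,"ry":0,"rz":0}]'
python3 -c "
from h import *
plan(590.9,-325.8,259.3,97.5)
c=read_camera('side');f=c['frame'][:,:,::-1];cv2.imwrite('pics/i3.png',cv2.resize(f[70:180,210:320],None,fx=7,fy=5.4,interpolation=cv2.INTER_CUBIC))
"
```

```text
time: 30.8
eef_pos: [0.5874, -0.3288, 0.3383]
tcp_rot: [0.661, 0.75, -0.001, -0.003]
contact_force: [-0.3, 0.1, -1.4]
opening: 0.7
time: 31.3
eef_pos: [0.5901, -0.3239, 0.2962]
tcp_rot: [0.659, 0.752, -0.0, -0.001]
contact_force: [0.9, -0.0, -1.0]
opening: 0.704
t 31.3 pos [ 590.1 -323.9  296.2] head 97.57 TURN rz 0.07 tilt rx,ry [-0.09 -0.1 ] SHIFT after turn [-2.   0.5 36.9] F [ 0.9 -0.  -1. ] open 0.704 q [-0.65  0.38  1.66  0.    1.1  -2.36]
```

View pics/i3.png

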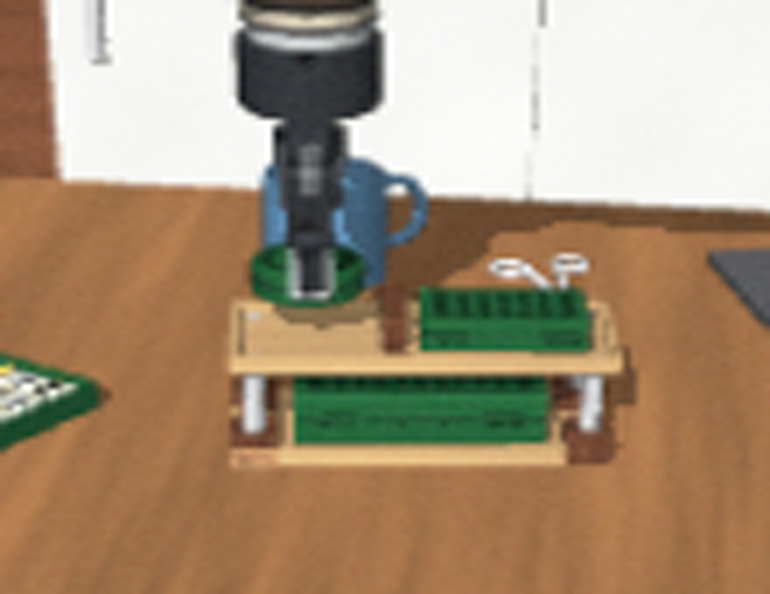

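```bash
python3 -m jog '[{"grip":1,"x":-1,"y":0,"z":7,"rx":0,"ry":0,"rz":0},{"grip":1,"x":-1,"y":-0.5,"z":10,"rx":0,"ry":0,"rz":0},{"grip":1,"x":0,"y":0,"z":9,"rx":0,"ry":0,"rz":0},{"grip":1,"x":0,"y":0,"z":5,"rx":0,"ry":0,"rz":0},{"grip":1,"x":0,"y":0,"z":2,"rx":0,"ry":0,"rz":0},{"grip":1,"x":0,"y":0,"z":0,"rx":0,"ry":0,"rz":0}]'
python3 -m jog '[{"grip":1,"x":0,"y":0,"z":1.5,"rx":0,"ry":0,"rz":0},{"grip":1,"x":0,"y":0,"z":0,"rx":0,"ry":0,"rz":0}]'
```

```text
time: 31.85
eef_pos: [0.5892, -0.3271, 0.2631]
tcp_rot: [0.66, 0.752, -0.0, -0.001]
contact_force: [-0.1, -0.4, -0.8]
opening: 0.7
time: 32.02
eef_pos: [0.5896, -0.3274, 0.2632]
tcp_rot: [0.66, 0.752, 0.0, 0.0]
contact_force: [0.6, 0.3, -0.9]
opening: 0.704
```

```bash
python3 -m jog '[{"grip":1,"x":0,"y":0,"z":1.5,"rx":0,"ry":0,"rz":0},{"grip":1,"x":0,"y":0,"z":0,"rx":0,"ry":0,"rz":0}]'
python3 -m jog '[{"grip":1,"x":0.5,"y":0,"z":1.5,"rx":0,"ry":0,"rz":0},{"grip":1,"x":0,"y":0,"z":0,"rx":0,"ry":0,"rz":0}]'
python3 -m jog '[{"grip":1,"x":0,"y":0,"z":1,"rx":0,"ry":0,"rz":0},{"grip":1,"x":0,"y":0,"z":0,"rx":0,"ry":0,"rz":0}]'
```

```text
time: 32.18
eef_pos: [0.5896, -0.3273, 0.2617]
tcp_rot: [0.66, 0.752, 0.0, 0.0]
contact_force: [0.3, 0.9, -0.6]
opening: 0.7
time: 32.35
eef_pos: [0.5894, -0.3267, 0.2599]
tcp_rot: [0.66, 0.752, 0.0, -0.0]
contact_force: [0.0, 0.3, -0.7]
opening: 0.694
time: 32.52
eef_pos: [0.5895, -0.3268, 0.2594]
tcp_rot: [0.66, 0.752, -0.0, 0.0]
contact_force: [-0.5, 0.7, 0.3]
opening: 0.695
```

```bash
python3 -m jog '[{"grip":1,"x":0,"y":0,"z":0.8,"rx":0,"ry":0,"rz":0},{"grip":1,"x":0,"y":0,"z":0,"rx":0,"ry":0,"rz":0}]'
```

```text
time: 32.68
eef_pos: [0.5896, -0.3269, 0.2593]
tcp_rot: [0.66, 0.752, -0.0, 0.0]
contact_force: [-1.4, 1.1, 4.2]
opening: 0.698
```

Resting. I release, rise, and move aside for a clear view.

```bash
python3 -m jog '[{"grip":0.1,"x":0,"y":0,"z":0,"rx":0,"ry":0,"rz":0},{"grip":0,"x":0,"y":0,"z":0,"rx":0,"ry":0,"rz":0},{"grip":0,"x":0,"y":0,"z":0,"rx":0,"ry":0,"rz":0},{"grip":0,"x":0,"y":0,"z":0,"rx":0,"ry":0,"rz":0},{"grip":0,"x":0,"y":0,"z":-8,"rx":0,"ry":0,"rz":0},{"grip":0,"x":0,"y":0,"z":-25,"rx":0,"ry":0,"rz":0},{"grip":0,"x":0,"y":0,"z":-35,"rx":0,"ry":0,"rz":0},{"grip":0,"x":0,"y":0,"z":-30,"rx":0,"ry":0,"rz":0}]'
python3 -m jog '[{"grip":0,"x":30,"y":-10,"z":0,"rx":0,"ry":0,"rz":0},{"grip":0,"x":38,"y":-10,"z":0,"rx":0,"ry":0,"rz":0},{"grip":0,"x":38,"y":-10,"z":0,"rx":0,"ry":0,"rz":0},{"grip":0,"x":38,"y":-10,"z":0,"rx":0,"ry":0,"rz":0},{"grip":0,"x":38,"y":-10,"z":0,"rx":0,"ry":0,"rz":0},{"grip":0,"x":38,"y":-5,"z":0,"rx":0,"ry":0,"rz":0},{"grip":0,"x":38,"y":-5,"z":0,"rx":0,"ry":0,"rz":0},{"grip":0,"x":30,"y":0,"z":0,"rx":0,"ry":0,"rz":0}]'
python3 -m jog '[{"grip":0,"x":35,"y":0,"z":0,"rx":0,"ry":0,"rz":0},{"grip":0,"x":35,"y":0,"z":0,"rx":0,"ry":0,"rz":0},{"grip":0,"x":35,"y":0,"z":0,"rx":0,"ry":0,"rz":0},{"grip":0,"x":20,"y":0,"z":0,"rx":0,"ry":0,"rz":0},{"grip":0,"x":0,"y":0,"z":0,"rx":0,"ry":0,"rz":0},{"grip":0,"x":0,"y":0,"z":0,"rx":0,"ry":0,"rz":0}]'
python3 - <<'E'
from h import *
c=read_camera('top');f=c['frame'][:,:,::-1];cv2.imwrite('pics/j1.png',cv2.resize(f[130:220,330:410],None,fx=7,fy=6.5,interpolation=cv2.INTER_CUBIC));cv2.imwrite('pics/j0.png',f)
for k in blobs(green(c)):
  P=cast(c,k[:,0,:],.104)[:,:2]*1000;r=cv2.minAreaRect(P.astype(np.float32));a=np.radians(7.5)
  d=np.array(r[0])-[530.4,-333.8];print(np.round(r[0]),np.round(r[1]),round(r[2],1),'in tray',np.round([d@[np.cos(a),np.sin(a)],d@[-np.sin(a),np.cos(a)]]))
c=read_camera('side');f=c['frame'][:,:,::-1];cv2.imwrite('pics/j2.png',cv2.resize(f[70:180,210:320],None,fx=7,fy=5.4,interpolation=cv2.INTER_CUBIC))
E
```

```text
time: 33.35
eef_pos: [0.5894, -0.3267, 0.3576]
tcp_rot: [0.66, 0.752, -0.0, -0.0]
contact_force: [0.4, -0.1, 0.9]
opening: 0.997
time: 34.02
eef_pos: [0.4911, -0.0469, 0.3567]
tcp_rot: [0.659, 0.752, 0.0, 0.0]
contact_force: [0.6, -0.2, -0.0]
opening: 1.002
time: 34.52
eef_pos: [0.4761, 0.0757, 0.3568]
tcp_rot: [0.659, 0.753, 0.0, 0.001]
contact_force: [0.1, 0.6, -0.0]
opening: 1.002
[ 484. -339.] [87. 59.] 7.2 in tray [-46.   1.]
[ 588. -324.] [58. 55.] 89.0 in tray [58.  2.]
```

View pics/j0.png

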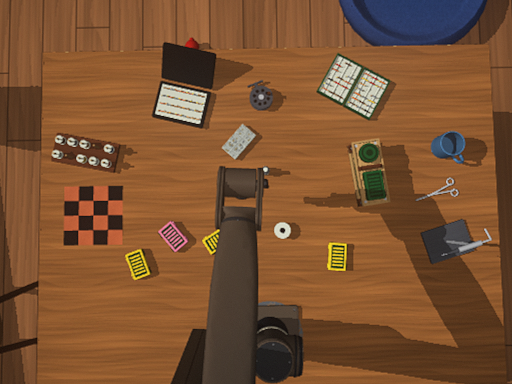

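View pics/j1.png

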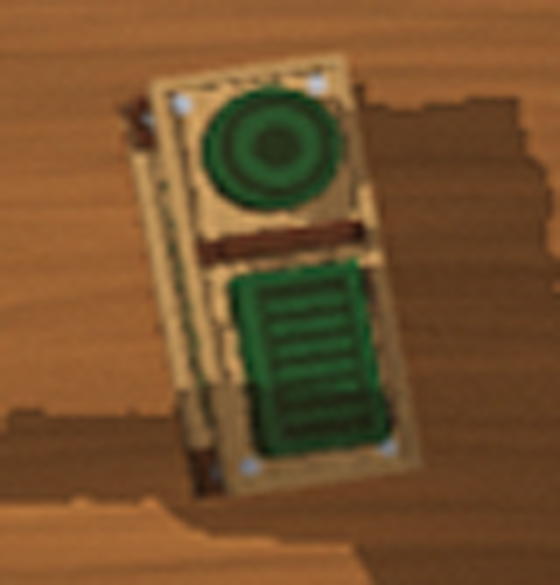

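View pics/j2.png

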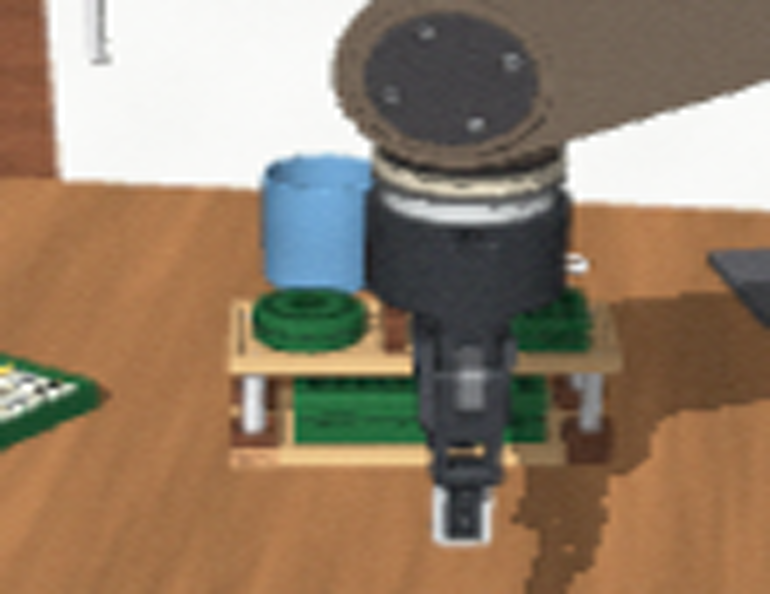

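The rack is packed: the flat box is at −46 mm along the tray and the round box at +58 mm, both inside their bands. The reel, hook case and bottle are at the same pixels as at the start.

```bash
python3 -c "
from plant import *
print(sign_off())"
```

```text
the job is handed in; nothing more can be done
None
```

I packed the rack in the required order and handed it in at about 34.5 s of the 104 s allowed. The sign-off gave no verdict, so what follows is from my own checks.

- **Long box:** it went into the bottom tray first. A top view after release, before the upper tray went on, showed it flat and within about 4 mm of the tray's centre.
- **Upper tray:** it stopped 10 mm above the height at which I gripped it on the table, with the rack pushing back at about 4 N. That matches all four posts home, and the side view shows it level.
- **Flat box:** the last top view puts it at about (−46, +1) mm in the upper tray. That is 1 mm from the centre of the longer bay, with 15 mm allowed along.
- **Round box:** the same view puts it at about (+58, +2) mm, which is 3 mm from the centre of the shorter bay, with 13 mm allowed along.
- **Set down, not dropped:** each box and the tray was lowered until the wrist force showed it was resting, and only then released.
- **Bystanders:** the reel, hook case and bottle show at the same pixels as at the start.
- **Robot:** I backed the gripper away, and it was touching nothing at hand-in.

No check failed. The positions seen by camera and those from the arm differed by about 2 mm, which is within the stated calibration. Two early move commands were refused because every row must list all its values; nothing moved as a result. In the last side view the gripper hid part of the rack, so the final flat box and long box check relies on the top view and the earlier side views.

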